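Find the high spot of a lamp column on the bench centres

ROBOT

A 7-joint arm with a two-finger parallel gripper is mounted at the origin on the work surface. World frame = base frame: x ahead of the robot, y to its left, z up, the work surface at z = 0. Lengths are in m, angles in rad, forces in N, time in s.
With the tool pointing down it reaches from about 0.35 to 0.9 m from the base axis. Payload 7.2 kg.
Tool frame: the origin (TCP) lies at the centre of the arm's flange, where the gripper is bolted on; the fingertips stand 173 mm ahead of it and the grasp point (between the pads) lies 155 mm ahead of it; z points along the fingers, y is the direction in which the jaws open and shut (so a half turn about z gives the same grasp; the last joint's range is limited). The gripper opens to 85 mm and grips with 20 to 120 N. Pads are 22 mm wide; open, the fingers measure 114 mm over their backs; the gripper's body (76 mm by 85 mm) begins 54 mm behind the grasp point. The pads swing forward as they close: fully open they stand 13 mm farther back than shut.
Start: joints at [1.135, 0.411, -0.013, 1.596, 0.006, 1.134, -0.082], TCP at [0.225, -0.583, 0.405] pointing down, gripper open.
Joint ranges: [-2.95, 2.95], [-0.29, 1.99], [-1.47, 1.44], [0.14, 2.54], [-1.03, 4.17], [0.13, 1.85], [-2.86, 2.86]. Speed limits (rad/s): [2.39, 2.39, 3.01, 3.01, 3.14, 3.14, 3.14].

INTERFACE

Orientations are given as a unit quaternion [x, y, z, w].
In Python, from bench import monitor, eyes, close_job gives the robot as it stands. The module is installed in compiled form; this text tells all that it offers.
- The arm moves only by the tool step_arm, never from a script. Its argument "deltas" is a list of rows, each an object of numbers: "x", "y", "z": the shift along the tool's x, y, z in mm; "ax", "ay", "az": the turn, a rotation vector about the tool's x, y, z in degrees; "claw": the finger opening in mm, from 0 to 85.4. A call has exactly 8 rows; each row shifts and turns the commanded pose from where the row before left it, along the tool's axes as they then stand; what a row does not reach is not made up. A row lasts 1/12 s, in which the tool goes at most 41.7 mm and 7.16 degrees, less where a joint would pass 70% of its speed; a pose out of reach is approached as far as the arm can. A call is refused whole if a number of a shift passes 41.7 or a number of a turn 7.16, either way. A call with a gripper value outside its range is refused whole. The fingers move at their own pace and stop on an object; "newtons" is the grip in N (left out, the last holds). Time passes only in rows, so rows that do not move let the fingers close, or fill a call up. It gives the time, the measured TCP pose, the force and the opening at its end, in the units of the state.
- monitor.state(): the state, without advancing time (a new reading comes with each control period).
- eyes.get_image(name): name is "scene" or "top" or "wrist"; returns a dict with "pixels" (420x560x3 uint8, blue, green, red), "fx", "fy", "cx", "cy" (pixels), "world_from_camera" (4x4, takes a point from camera to world coordinates). Camera axes: x right, y down, z forward; pixel columns grow to the right and rows downward; lengths in m; the calibration is good to about 2 mm. A picture is of the moment at which its call begins. There is no depth.
- close_job(): hands the job in, once; it reports no verdict.
The state is a dict: "time_s": time; "joint_positions": joint angles; "qd": joint speeds; "joint_efforts": joint torques, N m; "eef_pos": TCP position; "eef_rot": TCP orientation; "force": force on the tool from outside, world axes, zero at the start; "wrist_torque": the same for the moment, N m; "width": opening from 0.0 (shut) to 1.0 (fully open).
Only numpy, scipy, OpenCV 4.12 (cv2) and the standard library are available. Lean on these libraries where they do the work, as an engineer would, in place of code of your own. Each camera call takes 0.05 s, during which the arm holds its last target.

TASK

Slide the dial gauge by its post up to the off-centre bead of the wooden lamp column until its sprung plunger is well pressed in, then let go of the post. Watching the plunger, turn the column gently by the spokes of its wheel, never by the wood, through the bead's lowest spot with the plunger still on the wood there and never pushed to its hard end, and leave the column standing with the bead's highest spot on the plunger. Leave the other things on the bench alone.

Things in the scene. Friction and masses are not known exactly. Their poses are not given: they have to be found in the camera images.
- stand: bench centres (a small fixed stand that carries a wooden lamp column on a level axis): steel base plate 290 x 320 x 20 mm with a grey headstock (+y end) and tailstock (-y end), both up to 150 mm high. Origin on the table straight below the turning axis, in line with the gauge. Its z is up, its y runs along the turning axis (towards the spoked wheel), its x points squarely across the axis, from the gauge towards the wood. The turning axis lies 120 mm above the origin.
- axis_mid (a point): point on the turning axis in line with the gauge (fixed to the stand, same axes), 120 mm above the table. The wooden column here carries a round bead 50 mm in diameter and 24 mm wide whose centre lies 7 mm off the turning axis, so its rim passes 18 mm (low spot) to 32 mm (high spot) from the axis. Which way the bead stands off differs each time and no listed pose tells it; the bead is the only off-centre part and is fast on the column.
- hub (a point): centre of the spoked wheel, on the turning axis 142 mm along the stand's +y from axis_mid. Hub 34 mm across and 34 mm wide, with four round steel spokes 12 mm thick reaching 65 mm from the axis, a quarter turn apart, all in one plane across the axis. The point turns with the wheel. Above and outside the wheel is free space.
- spindle (a joint): angle (rad) of the wheel and the column that turns with it; no end stops. At 0 the spokes point straight up, down and level; growing means that the uppermost spoke tilts towards the stand's +x. It turns stiffly (about 0.06 N m, so 2 to 4 N at a spoke) and stays where it is left. Push a spoke along its arc: pushed level while it leans towards the hand, its end rubs and jams.
- gauge (a joint): position (m) of the gauge's carriage along its slide, 0 to 0.075; grows as it moves along the stand's +x towards the wood. About 7 N moves it and it stays where it is left.
- post (a point): grip point on the gauge's square steel post, 16 x 16 mm, upright, square to the stand; the point is 165 mm above the table and 20 mm below the post's top; the post is free for 90 mm below the point. The 48 mm round dial (face up, with a needle that turns clockwise as the plunger is pressed in, 220 rad per metre) is 56 mm ahead of the post, its top 135 mm above the table.
- tip (a point): foremost point of the gauge's sprung plunger (12 mm ball end), at the height of the turning axis and 125 mm ahead of the post (stand's +x) when not pressed. With the ball on the bead its distance from axis_mid is the radius of the bead's rim there.
- plunger (a joint): how far (m) the plunger is pressed in: 0 = free, fully out; 0.024 = its hard end. Spring 0.6 N at 0, rising 0.15 N per mm. The plunger follows the bead's rim as the column turns (swing of 14 mm in all).
- column: the turned wooden lamp column between the centres, 158 mm long, up to 36 mm thick but for the bead; its origin lies on the axis at the bead. Its axes turn with the wheel; they do not tell where the bead's high spot lies.
- sanding_block: loose cork sanding block 50 x 32 x 22 mm lying on the stand's base plate near the tailstock; leave it alone
- spare_centre: loose small steel lathe centre, 28 mm across, 45 mm tall, standing on the base plate near the headstock; leave it alone
- tape: roll of tape 90 mm across, 24 mm tall, flat on the table; leave it alone
- glue: glue bottle 60 mm across, 160 mm tall, standing on the table; leave it alone
- chisel: hand tool with wooden handle, 220 mm long, lying on the table; leave it alone
- mallet: wooden mallet 270 mm long, lying on the table; leave it alone
- tin: tin 84 mm across, 100 mm tall, standing on the table; leave it alone

How it is judged:
On the way, in this order (a step that is already met when the one before it is completed fails the run):
1. the gauge is brought up to the bead and its plunger is pressed in by 2 mm or more (value of joint plunger above 0.002 m), for 0.2 s.
2. the column is turned through the bead's low spot (to within 1 mm of it) with the plunger still pressed on the wood (value of joint plunger above 0.0005 m and x of tip in the frame of stand above -0.019 m and contact force between plunger and column above 0.1 N), for 0.05 s.
At the end, for the whole second after the job is handed in: The plunger rests on the bead, pressed in by more than 2 mm, with its tip at the bead's high spot to within 0.8 mm (more than 31.2 mm from the turning axis), and the column stands still (x of tip in the frame of stand below -0.0312 m and value of joint plunger above 0.002 m and contact force between plunger and column above 0.1 N and velocity of joint spindle between -0.05 and 0.05 rad/s); the robot touches nothing.
It fails at once if the plunger is pushed to its hard end (more than 23 of its 24 mm) (value of joint plunger above 0.023 m).
It fails at once if the wheel is pushed with more than 20 N (contact force between any of the arm, the fingers and spindle above 20 N).
It fails at once if the wood is touched by the robot (more than 1 N) (contact force between any of the arm, the fingers and column above 1 N).
It fails at once if another thing on the bench is shifted by more than 25 mm (distance of any of sanding_block, spare_centre, tape, glue, chisel, mallet, tin from where it was at the start of the episode above 0.025 m).
It also fails if it takes over 72 s, if anything falls off the work surface, if the arm or the gripper's body presses on something with over 40 N, if the wrist force passes 120 N, or if a joint passes its speed limit or range.

## Working session

There is one attempt and no reset: what is moved stays moved. The work goes in short steps, Python scripts to look and compute and a tool call to move; the robot and the scene stay as the last step left them, time stands still between calls to the robot, and variables do not carry over. Pictures are saved under pics/ and viewed, and the job is handed in when it is done.

Besides the shell and the picture viewer there is one more tool, called after ">>>" as name([rows], argument=value, ...), one row to a line, values as JSON. step_arm: Moves the arm, as the interface text tells. Its arguments: {"type":"object","properties":{"deltas":{"type":"array","items":{"type":"object","properties":{"x":{"type":"number"},"y":{"type":"number"},"z":{"type":"number"},"ax":{"type":"number"},"ay":{"type":"number"},"az":{"type":"number"},"claw":{"type":"number"}}}},"newtons":{"type":"number"}},"required":["deltas"]}

```bash
mkdir -p pics; cat > h.py <<'E'
from bench import monitor, eyes
import cv2, numpy as np
def grab(n,tag):
    d=eyes.get_image(n); im=np.array(d["pixels"]); cv2.imwrite(f"pics/{tag}.png",im)
    import pickle; pickle.dump({k:(np.array(v)) for k,v in d.items()},open(f"pics/{tag}.pkl","wb")); return d
def load(tag):
    import pickle; return pickle.load(open(f"pics/{tag}.pkl","rb"))
def ray(d,u,v):
    T=np.array(d["world_from_camera"]); r=np.array([(u-d["cx"])/d["fx"],(v-d["cy"])/d["fy"],1.]); return T[:3,3],T[:3,:3]@r
def onz(d,u,v,z):
    o,r=ray(d,u,v); return o+r*(z-o[2])/r[2]
def proj(d,p):
    T=np.linalg.inv(np.array(d["world_from_camera"])); c=T[:3,:3]@np.array(p)+T[:3,3]; return np.array([d["fx"]*c[0]/c[2]+d["cx"],d["fy"]*c[1]/c[2]+d["cy"]])
E
python3 - <<'E'
from h import *
for n in("scene","top","wrist"):
    d=grab(n,n+"0"); print(n,d["fx"],np.round(d["world_from_camera"],3).tolist())
print(monitor.state())
E
```

```text
scene 379.61902038610816 [[0.609, 0.549, -0.572, 1.049], [0.793, -0.441, 0.421, -0.355], [-0.021, -0.71, -0.704, 0.734], [0.0, 0.0, 0.0, 1.0]]
top 458.91088462596207 [[0.015, -0.993, 0.119, 0.387], [-1.0, -0.012, 0.027, -0.01], [-0.025, -0.119, -0.993, 1.433], [0.0, 0.0, 0.0, 1.0]]
wrist 345.7351292449781 [[0.36, -0.891, -0.276, 0.295], [-0.933, -0.344, -0.105, -0.556], [-0.002, 0.295, -0.956, 0.373], [0.0, 0.0, 0.0, 1.0]]
{'time_s': 0.15, 'joint_positions': array([ 1.1348156 ,  0.41174645, -0.01270352,  1.59683313,  0.0056227 ,
        1.1343245 , -0.08222085]), 'qd': array([ 0.00059078, -0.00247691, -0.00113538, -0.00286873, -0.00031321,
       -0.0012201 , -0.00038201]), 'joint_efforts': array([ 2.27430523e-03, -6.01036906e+01,  6.83311969e-01, -2.99647343e+01,
        1.39552786e-02,  7.81956216e-03, -7.22695034e-06]), 'eef_pos': array([ 0.22463394, -0.58306362,  0.40403494]), 'eef_rot': array([ 9.83139145e-01,  1.82857910e-01, -1.71881797e-04, -6.14309704e-04]), 'force': array([-0.22792996,  0.16815144,  0.34994173]), 'wrist_torque': array([ 0.01272553,  0.06632071, -0.03826269]), 'width': 1.000653202628488}
```

View pics/scene0.png

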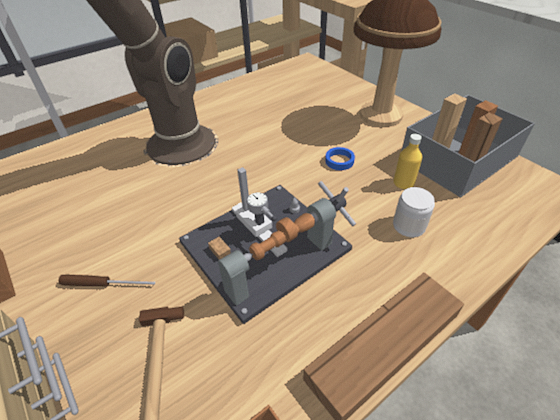

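View pics/top0.png

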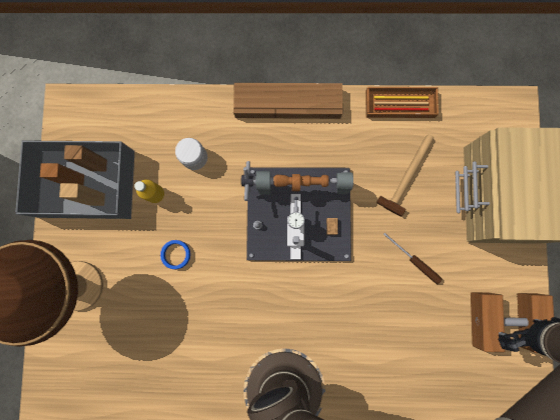

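View pics/wrist0.png

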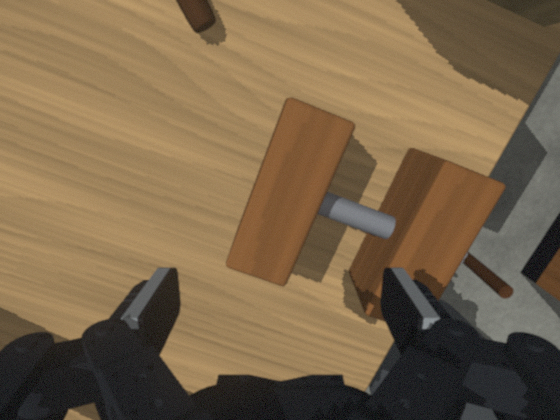

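The scene picture shows the stand, with the gauge post near (243,190) and the wheel near (338,203). In the top view the plate runs from (247,168) to (353,262), the post is near (296,240) and the wheel near (248,181). I'll zoom in and measure these.

```bash
python3 - <<'E'
from h import *
d=load("top0"); im=d["pixels"]
cv2.imwrite("pics/top0z.png",cv2.resize(im[150:275,230:370],None,fx=5,fy=5,interpolation=cv2.INTER_CUBIC)[:600,:800])
s=load("scene0")["pixels"]
cv2.imwrite("pics/scene0z.png",cv2.resize(s[155:320,170:370],None,fx=4,fy=3.6,interpolation=cv2.INTER_CUBIC))
g=im.max(axis=2).astype(int)
m=((g<75)).astype(np.uint8); m[:160]=0;m[270:]=0;m[:,:243]=0;m[:,358:]=0
m=cv2.morphologyEx(m,cv2.MORPH_CLOSE,np.ones((9,9)))
c=max(cv2.findContours(m,cv2.RETR_EXTERNAL,cv2.CHAIN_APPROX_NONE)[0],key=cv2.contourArea)
r=cv2.minAreaRect(c);print(r)
for p in cv2.boxPoints(r): print(p,onz(d,*p,0.02).round(4))
E
```

```text
((297.0, 214.0), (92.0, 108.0), 90.0)
[243. 168.] [0.6707 0.137  0.02  ]
[351. 168.] [ 0.6739 -0.2005  0.02  ]
[351. 260.] [ 0.389  -0.1993  0.02  ]
[243. 260.] [0.3842 0.1302 0.02  ]
```

View pics/top0z.png

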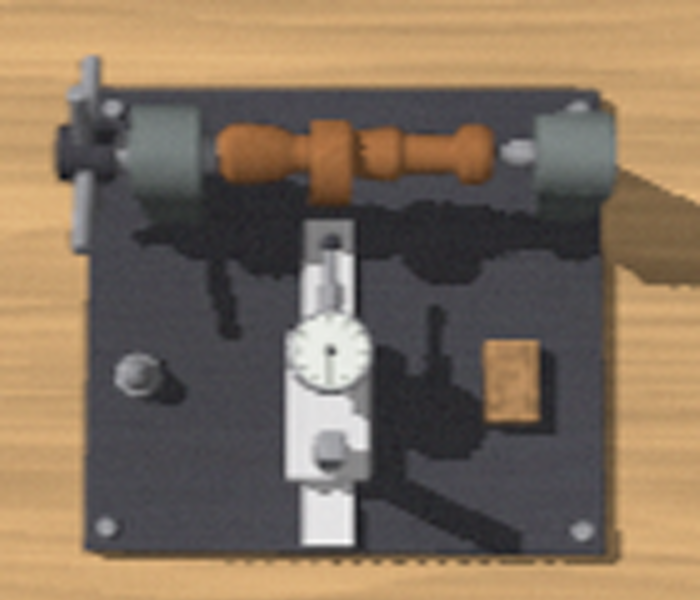

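View pics/scene0z.png

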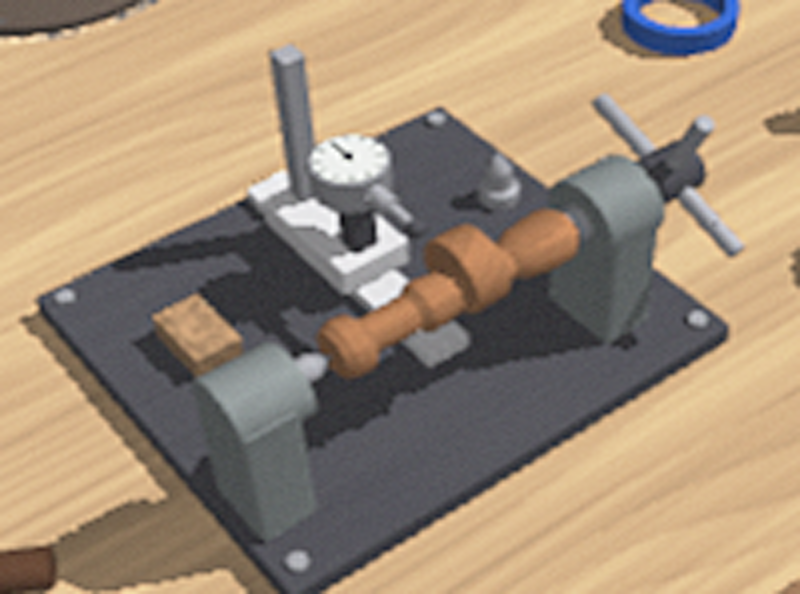

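```bash
python3 - <<'E'
from h import *
d=load("top0"); s=load("scene0")
Z=lambda u,v:(230+u/5-.4,150+v/5-.4)
S=lambda u,v:(170+u/4-.4,155+v/3.6-.4)
for n,p in dict(fl=(112,108),fr=(580,105),bl=(106,527),br=(583,531)).items(): print(n,onz(d,*Z(*p),.022).round(4))
for n,p in dict(ml=(436,118),nl=(698,318),nr=(297,561),mr=(66,297)).items(): print("sc",n,onz(s,*S(*p),.022).round(4))
def tri(a,b):
    o1,r1=ray(d,*a);o2,r2=ray(s,*b)
    A=np.c_[r1,-r2];t=np.linalg.lstsq(A,o2-o1,rcond=None)[0]
    return (o1+r1*t[0]).round(4),(o2+r2*t[1]).round(4)
print("post top",onz(d,*Z(330,441),.185).round(4),onz(s,*S(288,56),.185).round(4))
print("dial",onz(d,*Z(330,351),.135).round(4),onz(s,*S(349,158),.135).round(4))
print("spoke up end",tri(Z(76,95),S(705,122)))
print("spoke near/+x",tri(Z(91,60),S(740,248)), "spoke far", tri(Z(79,248),S(602,102)))
E
```

```text
fl [0.6604 0.1083 0.022 ]
fr [ 0.6651 -0.1835  0.022 ]
bl [0.3997 0.1065 0.022 ]
br [ 0.4015 -0.1845  0.022 ]
sc ml [0.3988 0.1073 0.022 ]
sc nl [0.6596 0.1096 0.022 ]
sc nr [ 0.6619 -0.1819  0.022 ]
sc mr [ 0.4025 -0.1832  0.022 ]
post top [ 0.4464 -0.0277  0.185 ] [ 0.4475 -0.029   0.185 ]
dial [ 0.4997 -0.0279  0.135 ] [ 0.5012 -0.0281  0.135 ]
spoke up end (array([0.637 , 0.1154, 0.1798]), array([0.6376, 0.1162, 0.18  ]))
spoke near/+x (array([0.6742, 0.1149, 0.0995]), array([0.6758, 0.1169, 0.1   ])) spoke far (array([0.5562, 0.1155, 0.1409]), array([0.5565, 0.1159, 0.141 ]))
```

>>> step_arm([
  {"az": 6.9},
  {"az": 6.9},
  {"az": 6.9},
  {"x": 14.8, "y": -37},
  {"x": 14.8, "y": -37},
  {"x": 14.8, "y": -37},
  {"x": 14.8, "y": -37},
  {"x": 14.8, "y": -37},
])

```text
schema error: expected keys x, y, z, ax, ay, az, claw
```

>>> step_arm([
  {"x": 14.8, "y": -37},
  {"x": 14.8, "y": -37},
  {"x": 14.8, "y": -37},
  {"x": 14.8, "y": -37},
  {"x": 14.8, "y": -37},
  {"x": 14.8, "y": -37},
  {"x": 14.8, "y": -37},
  {"x": 14.8, "y": -37},
])

```text
schema error: expected keys x, y, z, ax, ay, az, claw
```

>>> step_arm([
  {"x": 14.8, "y": -37},
  {"x": 14.8, "y": -37},
  {},
  {},
  {},
  {},
  {},
  {},
])

```text
schema error: expected keys x, y, z, ax, ay, az, claw
```

```bash
python3 - <<'E'
from h import *
d=grab("wrist","w1"); s=monitor.state(); print(s["time_s"],s["eef_pos"],s["eef_rot"]); print(np.round(d["world_from_camera"],3))
E
```

```text
0.2 [ 0.22465616 -0.5830992   0.40416108] [ 9.83138044e-01  1.82864256e-01 -1.25653052e-04 -4.83513596e-04]
[[ 0.36  -0.891 -0.276  0.295]
 [-0.933 -0.344 -0.105 -0.556]
 [-0.001  0.295 -0.956  0.373]
 [ 0.     0.     0.     1.   ]]
```

View pics/w1.png

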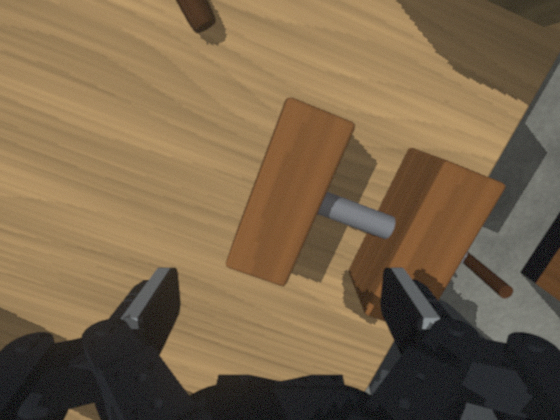

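All seven keys are needed in every row. The arm has not moved.

>>> step_arm([
  {"x": 0, "y": 0, "z": 0, "ax": 0, "ay": 0, "az": 6.9, "claw": 85},
  {"x": 0, "y": 0, "z": 0, "ax": 0, "ay": 0, "az": 6.9, "claw": 85},
  {"x": 0, "y": 0, "z": 0, "ax": 0, "ay": 0, "az": 6.9, "claw": 85},
  {"x": 14.8, "y": -37, "z": 0, "ax": 0, "ay": 0, "az": 0, "claw": 85},
  {"x": 14.8, "y": -37, "z": 0, "ax": 0, "ay": 0, "az": 0, "claw": 85},
  {"x": 14.8, "y": -37, "z": 0, "ax": 0, "ay": 0, "az": 0, "claw": 85},
  {"x": 14.8, "y": -37, "z": 0, "ax": 0, "ay": 0, "az": 0, "claw": 85},
  {"x": 14.8, "y": -37, "z": 0, "ax": 0, "ay": 0, "az": 0, "claw": 85},
])

```text
time_s: 0.87
eef_pos: [0.2978, -0.3958, 0.4046]
eef_rot: [1.0, 0.003, -0.0, 0.0]
force: [0.6, 0.2, 1.0]
width: 0.997
```

>>> step_arm([
  {"x": 14.8, "y": -37, "z": 0, "ax": 0, "ay": 0, "az": 0, "claw": 85},
  {"x": 14.8, "y": -37, "z": 0, "ax": 0, "ay": 0, "az": 0, "claw": 85},
  {"x": 14.8, "y": -37, "z": 0, "ax": 0, "ay": 0, "az": 0, "claw": 85},
  {"x": 14.8, "y": -37, "z": 0, "ax": 0, "ay": 0, "az": 0, "claw": 85},
  {"x": 14.8, "y": -37, "z": 0, "ax": 0, "ay": 0, "az": 0, "claw": 85},
  {"x": 14.8, "y": -37, "z": 0, "ax": 0, "ay": 0, "az": 0, "claw": 85},
  {"x": 14.8, "y": -37, "z": 0, "ax": 0, "ay": 0, "az": 0, "claw": 85},
  {"x": 14.8, "y": -37, "z": 0, "ax": 0, "ay": 0, "az": 0, "claw": 85},
])

```text
time_s: 1.53
eef_pos: [0.4141, -0.099, 0.405]
eef_rot: [1.0, 0.003, 0.0, 0.0]
force: [1.1, -0.9, -0.5]
width: 0.995
```

>>> step_arm([
  {"x": 14.8, "y": -37, "z": 0, "ax": 0, "ay": 0, "az": 0, "claw": 85},
  {"x": 14.8, "y": -37, "z": 0, "ax": 0, "ay": 0, "az": 0, "claw": 85},
  {"x": 0, "y": 0, "z": 0, "ax": 0, "ay": 0, "az": 0, "claw": 85},
  {"x": 0, "y": 0, "z": 0, "ax": 0, "ay": 0, "az": 0, "claw": 85},
  {"x": 0, "y": 0, "z": 0, "ax": 0, "ay": 0, "az": 0, "claw": 85},
  {"x": 0, "y": 0, "z": 0, "ax": 0, "ay": 0, "az": 0, "claw": 85},
  {"x": 0, "y": 0, "z": 0, "ax": 0, "ay": 0, "az": 0, "claw": 85},
  {"x": 0, "y": 0, "z": 0, "ax": 0, "ay": 0, "az": 0, "claw": 85},
])

```text
time_s: 2.2
eef_pos: [0.4428, -0.0279, 0.4047]
eef_rot: [1.0, 0.002, -0.0, 0.0]
force: [0.4, -1.4, -0.4]
width: 0.993
```

```bash
python3 - <<'E'
from h import *
d=grab("wrist","w2"); s=monitor.state(); print(s["time_s"],s["eef_pos"],s["eef_rot"]); print(np.round(d["world_from_camera"],3))
E
```

```text
2.25 [ 0.44289284 -0.02766805  0.40473356] [9.99997236e-01 2.34761387e-03 3.49137855e-05 1.21677504e-04]
[[ 0.004 -0.955 -0.295  0.518]
 [-1.    -0.004 -0.001 -0.027]
 [-0.     0.295 -0.956  0.374]
 [ 0.     0.     0.     1.   ]]
```

View pics/w2.png

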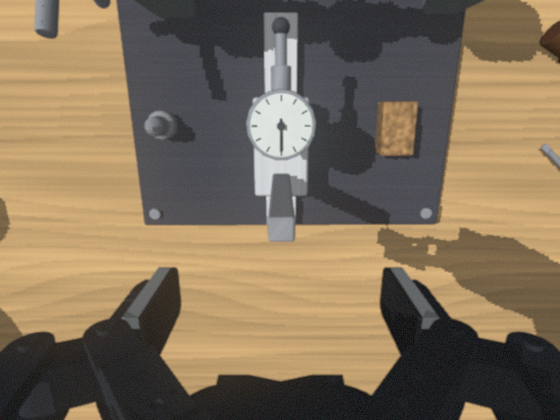

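The wrist view shows the dial at (281,124) with its free needle pointing straight down. The post top is at (281,230) and the ball tip is at (280,26).

```bash
python3 - <<'E'
from h import *
d=load("w2")
for n,u,v,z in [("post",281,230,.185),("post far edge",281,219,.185),("post near",281,241,.185),("dial",281,124,.135),("ball top",280.5,25,.124),("screwL",154,214,.022),("screwR",426.5,213.5,.022)]: print(n,onz(d,u,v,z).round(4))
E
```

```text
post [ 0.4456 -0.0282  0.185 ]
post far edge [ 0.4524 -0.0282  0.185 ]
post near [ 0.4387 -0.0282  0.185 ]
dial [ 0.5026 -0.028   0.135 ]
ball top [ 0.5647 -0.0274  0.124 ]
screwL [0.4005 0.1073 0.022 ]
screwR [ 0.4023 -0.1848  0.022 ]
```

>>> step_arm([
  {"x": 3, "y": 0, "z": 0, "ax": 0, "ay": 0, "az": 0, "claw": 85},
  {"x": 0, "y": 0, "z": 21, "ax": 0, "ay": 0, "az": 0, "claw": 85},
  {"x": 0, "y": 0, "z": 21, "ax": 0, "ay": 0, "az": 0, "claw": 85},
  {"x": 0, "y": 0, "z": 21, "ax": 0, "ay": 0, "az": 0, "claw": 85},
  {"x": 0, "y": 0, "z": 21, "ax": 0, "ay": 0, "az": 0, "claw": 50},
  {"x": 0, "y": 0, "z": 0, "ax": 0, "ay": 0, "az": 0, "claw": 20},
  {"x": 0, "y": 0, "z": 0, "ax": 0, "ay": 0, "az": 0, "claw": 5},
  {"x": 0, "y": 0, "z": 0, "ax": 0, "ay": 0, "az": 0, "claw": 5},
], newtons=40)

```text
time_s: 2.92
eef_pos: [0.4466, -0.0268, 0.3216]
eef_rot: [1.0, 0.003, 0.0, -0.0]
force: [0.1, 0.8, 1.1]
width: 0.445
```

>>> step_arm([
  {"x": 0, "y": 0, "z": 0, "ax": 0, "ay": 0, "az": 0, "claw": 5},
  {"x": 0, "y": 0, "z": 0, "ax": 0, "ay": 0, "az": 0, "claw": 5},
  {"x": 0, "y": 0, "z": 0, "ax": 0, "ay": 0, "az": 0, "claw": 5},
  {"x": 0, "y": 0, "z": 0, "ax": 0, "ay": 0, "az": 0, "claw": 5},
  {"x": 0, "y": 0, "z": 0, "ax": 0, "ay": 0, "az": 0, "claw": 5},
  {"x": 0, "y": 0, "z": 0, "ax": 0, "ay": 0, "az": 0, "claw": 5},
  {"x": 0, "y": 0, "z": 0, "ax": 0, "ay": 0, "az": 0, "claw": 5},
  {"x": 0, "y": 0, "z": 0, "ax": 0, "ay": 0, "az": 0, "claw": 5},
])

```text
time_s: 3.58
eef_pos: [0.4466, -0.0281, 0.3222]
eef_rot: [1.0, 0.003, 0.001, 0.001]
force: [-0.7, -6.0, 4.0]
width: 0.185
```

The post is gripped: the opening is 15.7 mm. Next I slide it forward.

>>> step_arm([
  {"x": 4, "y": 0, "z": 0, "ax": 0, "ay": 0, "az": 0, "claw": 5},
  {"x": 4, "y": 0, "z": 0, "ax": 0, "ay": 0, "az": 0, "claw": 5},
  {"x": 4, "y": 0, "z": 0, "ax": 0, "ay": 0, "az": 0, "claw": 5},
  {"x": 4, "y": 0, "z": 0, "ax": 0, "ay": 0, "az": 0, "claw": 5},
  {"x": 4, "y": 0, "z": 0, "ax": 0, "ay": 0, "az": 0, "claw": 5},
  {"x": 4, "y": 0, "z": 0, "ax": 0, "ay": 0, "az": 0, "claw": 5},
  {"x": 0, "y": 0, "z": 0, "ax": 0, "ay": 0, "az": 0, "claw": 5},
  {"x": 0, "y": 0, "z": 0, "ax": 0, "ay": 0, "az": 0, "claw": 5},
])

```text
time_s: 4.25
eef_pos: [0.4699, -0.0279, 0.3222]
eef_rot: [1.0, 0.002, 0.0, 0.001]
force: [-5.3, -5.1, 7.4]
width: 0.183
```

```bash
python3 - <<'E'
from h import *
d=grab("wrist","w3"); s=monitor.state(); print(s["time_s"],s["eef_pos"],s["force"])
im=d["pixels"]; cv2.imwrite("pics/w3z.png",cv2.resize(im[0:260,160:400],None,fx=2.3,fy=2.3,interpolation=cv2.INTER_CUBIC))
d=grab("scene","s3");cv2.imwrite("pics/s3z.png",cv2.resize(d["pixels"][155:320,170:370],None,fx=4,fy=3.6,interpolation=cv2.INTER_CUBIC))
E
```

```text
4.3 [ 0.46992934 -0.02797976  0.32216467] [-4.91994712 -5.87380396  8.26048213]
```

View pics/w3z.png

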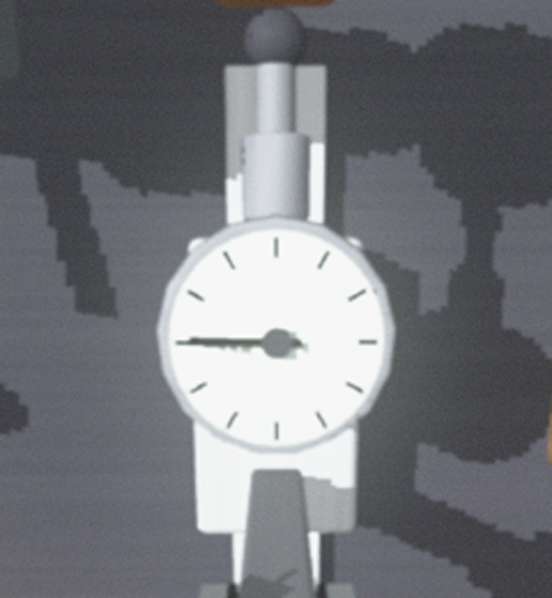

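View pics/s3z.png

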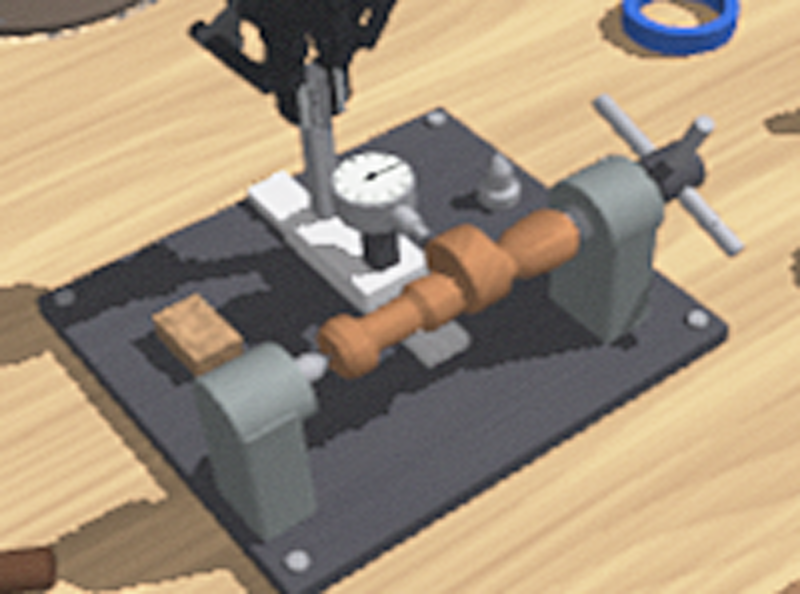

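The needle has gone 90° clockwise, so the plunger is pressed about 7.1 mm and the rim radius is about 28.8 mm. I'll go 7.5 mm further and let go.

>>> step_arm([
  {"x": 2.5, "y": 0, "z": 0, "ax": 0, "ay": 0, "az": 0, "claw": 5},
  {"x": 2.5, "y": 0, "z": 0, "ax": 0, "ay": 0, "az": 0, "claw": 5},
  {"x": 2.5, "y": 0, "z": 0, "ax": 0, "ay": 0, "az": 0, "claw": 5},
  {"x": 0, "y": 0, "z": 0, "ax": 0, "ay": 0, "az": 0, "claw": 5},
  {"x": 0, "y": 0, "z": 0, "ax": 0, "ay": 0, "az": 0, "claw": 5},
  {"x": 0, "y": 0, "z": 0, "ax": 0, "ay": 0, "az": 0, "claw": 50},
  {"x": 0, "y": 0, "z": 0, "ax": 0, "ay": 0, "az": 0, "claw": 50},
  {"x": 0, "y": 0, "z": 0, "ax": 0, "ay": 0, "az": 0, "claw": 50},
])

```text
time_s: 5.02
eef_pos: [0.4779, -0.0264, 0.3213]
eef_rot: [1.0, 0.003, 0.001, -0.0]
force: [1.0, 0.0, 0.5]
width: 0.579
```

```bash
python3 - <<'E'
from h import *
d=grab("wrist","w4"); s=monitor.state(); print(s["time_s"],s["eef_pos"],s["force"],s["width"])
im=d["pixels"]; cv2.imwrite("pics/w4z.png",cv2.resize(im[0:260,160:400],None,fx=2.3,fy=2.3,interpolation=cv2.INTER_CUBIC))
E
```

```text
5.0667 [ 0.47783482 -0.02636724  0.32113348] [ 0.75800327 -0.20258486  0.48054236] 0.5834296686816675
```

View pics/w4z.png

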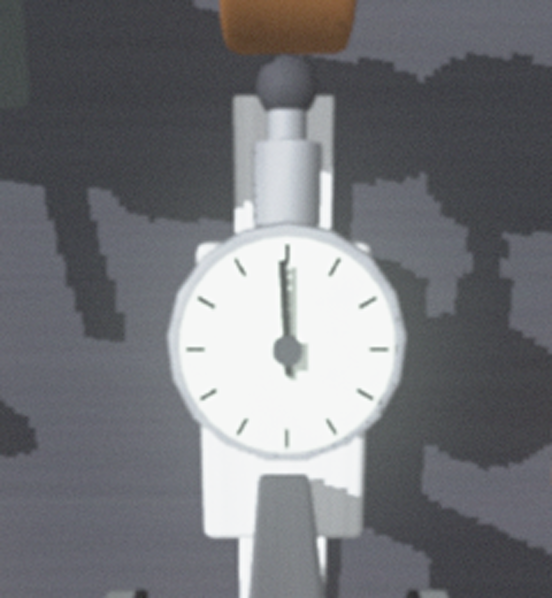

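The needle is now at about 177°, which is about 14.0 mm. That gives roughly 3 mm at the low spot and 17 mm at the high spot. Next I go to the wheel.

>>> step_arm([
  {"x": 0, "y": 0, "z": -33, "ax": 0, "ay": 0, "az": 0, "claw": 50},
  {"x": 0, "y": 0, "z": -33, "ax": 0, "ay": 0, "az": 0, "claw": 50},
  {"x": 0, "y": 0, "z": -33, "ax": 0, "ay": 0, "az": 0, "claw": 50},
  {"x": 26.4, "y": -28.4, "z": 0, "ax": 0, "ay": 0, "az": 0, "claw": 0},
  {"x": 26.4, "y": -28.4, "z": 0, "ax": 0, "ay": 0, "az": 0, "claw": 0},
  {"x": 26.4, "y": -28.4, "z": 0, "ax": 0, "ay": 0, "az": 0, "claw": 0},
  {"x": 26.4, "y": -28.4, "z": 0, "ax": 0, "ay": 0, "az": 0, "claw": 0},
  {"x": 26.4, "y": -28.4, "z": 0, "ax": 0, "ay": 0, "az": 0, "claw": 0},
])

```text
time_s: 5.73
eef_pos: [0.6098, 0.1178, 0.4199]
eef_rot: [1.0, 0.003, 0.0, -0.0]
force: [1.5, -0.7, -0.1]
width: -0.003
```

>>> step_arm([
  {"x": 0, "y": 0, "z": 0, "ax": 0, "ay": 0, "az": 0, "claw": 0},
  {"x": 0, "y": 0, "z": 0, "ax": 0, "ay": 0, "az": 0, "claw": 0},
  {"x": 0, "y": 0, "z": 0, "ax": 0, "ay": 0, "az": 0, "claw": 0},
  {"x": 0, "y": 0, "z": 0, "ax": 0, "ay": 0, "az": 0, "claw": 0},
  {"x": 0, "y": 0, "z": 0, "ax": 0, "ay": 0, "az": 0, "claw": 0},
  {"x": 0, "y": 0, "z": 0, "ax": 0, "ay": 0, "az": 0, "claw": 0},
  {"x": 0, "y": 0, "z": 0, "ax": 0, "ay": 0, "az": 0, "claw": 0},
  {"x": 0, "y": 0, "z": 0, "ax": 0, "ay": 0, "az": 0, "claw": 0},
])

```text
time_s: 6.4
eef_pos: [0.6085, 0.1158, 0.4201]
eef_rot: [1.0, 0.003, 0.0, 0.0]
force: [-0.3, 0.7, 0.3]
width: -0.003
```

```bash
python3 - <<'E'
from h import *
d=grab("wrist","w5"); s=monitor.state(); print(s["time_s"],s["eef_pos"],s["eef_rot"],s["width"])
d=grab("scene","s5");cv2.imwrite("pics/s5z.png",cv2.resize(d["pixels"][155:320,170:370],None,fx=4,fy=3.6,interpolation=cv2.INTER_CUBIC))
E
```

```text
6.45 [0.60854264 0.11590459 0.4199965 ] [9.99995619e-01 2.95005831e-03 2.31976027e-04 6.67446453e-05] 0.0032593140737294376
```

View pics/w5.png

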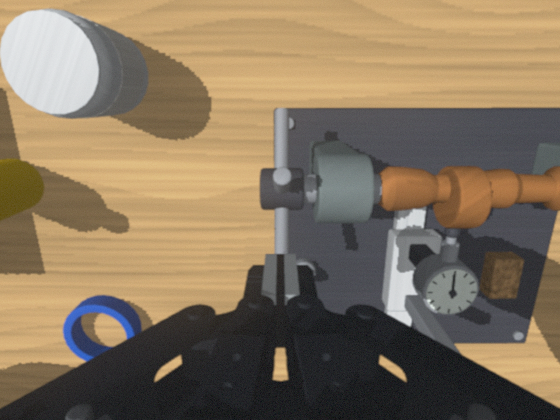

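View pics/s5z.png

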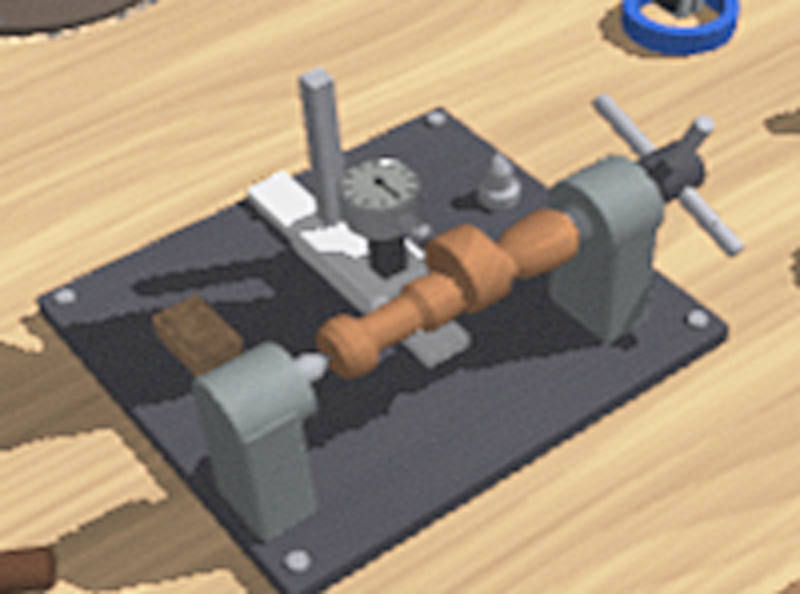

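The wrist view shows the closed fingers in line with the spoke plane, both near column 281. The dial is readable at (447,285) and the headstock is clear of the fingers.

```bash
python3 - <<'E'
import numpy as np
def tab(a0,a1,n,R=50.4):
    b=np.radians(np.linspace(a0,a1,n+1)-6.8); P=np.round(R*np.c_[np.sin(b),np.cos(b)],1); print(P[0]); print([(round(float(x),1),round(float(-z),1)) for x,z in np.diff(P,axis=0)])
tab(20,88,15); tab(-2,88,19)
E
```

```text
[11.5 49.1]
[(3.9, 1.1), (3.7, 1.4), (3.6, 1.6), (3.5, 2.0), (3.3, 2.2), (3.2, 2.4), (2.9, 2.7), (2.7, 2.9), (2.5, 3.2), (2.2, 3.3), (1.9, 3.5), (1.7, 3.6), (1.4, 3.7), (1.0, 3.9), (0.8, 3.9)]
[-7.7 49.8]
[(4.1, -0.5), (4.2, -0.1), (4.2, 0.2), (4.1, 0.6), (4.0, 0.9), (4.0, 1.2), (3.9, 1.6), (3.7, 1.9), (3.6, 2.1), (3.3, 2.5), (3.2, 2.7), (2.9, 3.0), (2.6, 3.2), (2.4, 3.4), (2.1, 3.6), (1.8, 3.8), (1.5, 3.9), (1.1, 4.0), (0.8, 4.1)]
```

>>> step_arm([
  {"x": 1.5, "y": 0, "z": 25, "ax": 0, "ay": 0, "az": 0, "claw": 0},
  {"x": 0, "y": 0, "z": 25, "ax": 0, "ay": 0, "az": 0, "claw": 0},
  {"x": 0, "y": 0, "z": 20, "ax": 0, "ay": 0, "az": 0, "claw": 0},
  {"x": 0, "y": 0, "z": 6, "ax": 0, "ay": 0, "az": 0, "claw": 0},
  {"x": 0, "y": 0, "z": 0, "ax": 0, "ay": 0, "az": 0, "claw": 0},
  {"x": 0, "y": 0, "z": 0, "ax": 0, "ay": 0, "az": 0, "claw": 0},
  {"x": 2, "y": 0, "z": 0, "ax": 0, "ay": 0, "az": 0, "claw": 0},
  {"x": 0, "y": 0, "z": 0, "ax": 0, "ay": 0, "az": 0, "claw": 0},
])

```text
time_s: 7.17
eef_pos: [0.6129, 0.1165, 0.3453]
eef_rot: [1.0, 0.003, 0.001, -0.0]
force: [0.4, -0.1, 0.2]
width: 0.001
```

>>> step_arm([
  {"x": 2.6, "y": 0, "z": 2.5, "ax": 0, "ay": 0, "az": 0, "claw": 0},
  {"x": 3.9, "y": 0, "z": 1.1, "ax": 0, "ay": 0, "az": 0, "claw": 0},
  {"x": 3.7, "y": 0, "z": 1.4, "ax": 0, "ay": 0, "az": 0, "claw": 0},
  {"x": 3.6, "y": 0, "z": 1.6, "ax": 0, "ay": 0, "az": 0, "claw": 0},
  {"x": 3.5, "y": 0, "z": 2.0, "ax": 0, "ay": 0, "az": 0, "claw": 0},
  {"x": 3.3, "y": 0, "z": 2.2, "ax": 0, "ay": 0, "az": 0, "claw": 0},
  {"x": 0, "y": 0, "z": 0, "ax": 0, "ay": 0, "az": 0, "claw": 0},
  {"x": 0, "y": 0, "z": 0, "ax": 0, "ay": 0, "az": 0, "claw": 0},
])

```text
time_s: 7.83
eef_pos: [0.6329, 0.1164, 0.3322]
eef_rot: [1.0, 0.003, -0.0, 0.0]
force: [-0.6, 0.7, 0.4]
width: -0.001
```

```bash
python3 - <<'E'
from h import *
d=grab("wrist","w6"); s=monitor.state(); print(s["time_s"],s["eef_pos"],s["force"])
E
```

```text
7.8833 [0.63271516 0.11641654 0.33236245] [-0.24702535 -0.10785908  0.10667834]
```

View pics/w6.png

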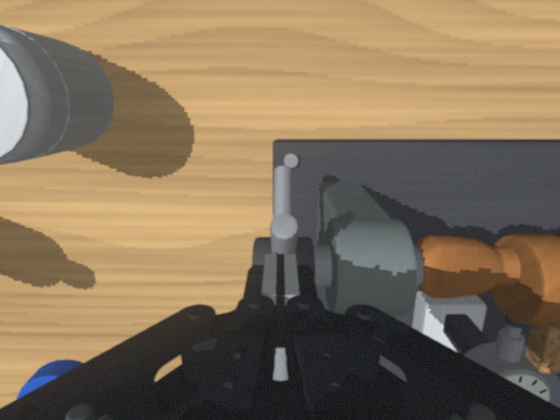

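>>> step_arm([
  {"x": 3.2, "y": 0, "z": 2.0, "ax": 0, "ay": 0, "az": 0, "claw": 0},
  {"x": 2.9, "y": 0, "z": 2.4, "ax": 0, "ay": 0, "az": 0, "claw": 0},
  {"x": 2.7, "y": 0, "z": 2.7, "ax": 0, "ay": 0, "az": 0, "claw": 0},
  {"x": 2.5, "y": 0, "z": 3.1, "ax": 0, "ay": 0, "az": 0, "claw": 0},
  {"x": 2.2, "y": 0, "z": 3.3, "ax": 0, "ay": 0, "az": 0, "claw": 0},
  {"x": 1.9, "y": 0, "z": 3.5, "ax": 0, "ay": 0, "az": 0, "claw": 0},
  {"x": 0, "y": 0, "z": 0, "ax": 0, "ay": 0, "az": 0, "claw": 0},
  {"x": 0, "y": 0, "z": 0, "ax": 0, "ay": 0, "az": 0, "claw": 0},
])

```text
time_s: 8.55
eef_pos: [0.6484, 0.1165, 0.3155]
eef_rot: [1.0, 0.003, 0.0, 0.0]
force: [-0.3, 0.2, -0.7]
width: 0.005
```

```bash
cat > look.py <<'E'
from h import *
import sys
t=sys.argv[1]; s=monitor.state(); print(s["time_s"],s["eef_pos"],s["force"])
d=grab("scene","s"+t);cv2.imwrite(f"pics/s{t}z.png",cv2.resize(d["pixels"][155:320,170:370],None,fx=4,fy=3.6,interpolation=cv2.INTER_CUBIC))
E
python3 look.py 7
```

```text
8.55 [0.64838992 0.11646649 0.3155248 ] [-0.28232336  0.21241418 -0.69732216]
```

View pics/s7z.png

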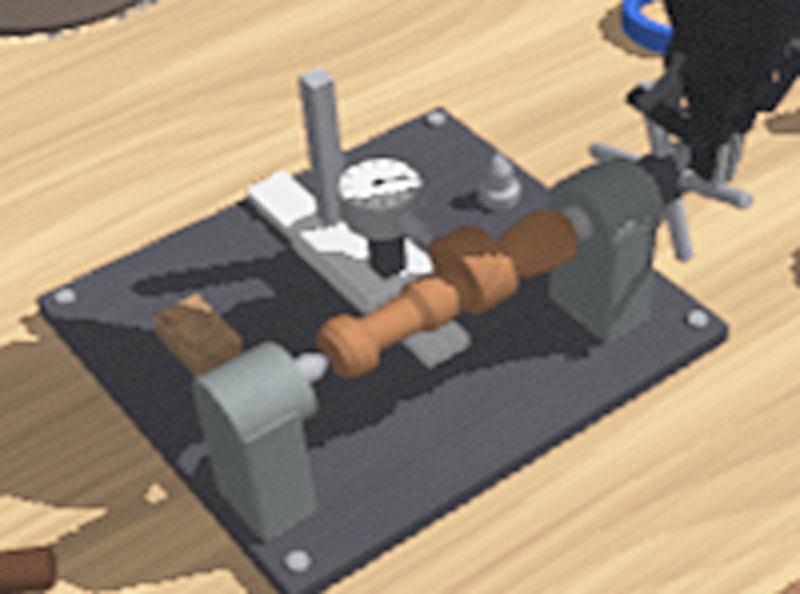

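>>> step_arm([
  {"x": 1.7, "y": 0, "z": 3.6, "ax": 0, "ay": 0, "az": 0, "claw": 0},
  {"x": 1.4, "y": 0, "z": 3.7, "ax": 0, "ay": 0, "az": 0, "claw": 0},
  {"x": 1.0, "y": 0, "z": 3.9, "ax": 0, "ay": 0, "az": 0, "claw": 0},
  {"x": 0.8, "y": 0, "z": 3.9, "ax": 0, "ay": 0, "az": 0, "claw": 0},
  {"x": 0, "y": 0, "z": 0, "ax": 0, "ay": 0, "az": 0, "claw": 0},
  {"x": 0, "y": 0, "z": -25, "ax": 0, "ay": 0, "az": 0, "claw": 0},
  {"x": 0, "y": 0, "z": -35, "ax": 0, "ay": 0, "az": 0, "claw": 0},
  {"x": 0, "y": 0, "z": -30, "ax": 0, "ay": 0, "az": 0, "claw": 0},
])

```text
time_s: 9.27
eef_pos: [0.6529, 0.1166, 0.3914]
eef_rot: [1.0, 0.003, -0.001, 0.0]
force: [1.5, -0.1, 1.3]
width: -0.0
```

>>> step_arm([
  {"x": -32, "y": 0, "z": 0, "ax": 0, "ay": 0, "az": 0, "claw": 0},
  {"x": -34, "y": 0, "z": 0, "ax": 0, "ay": 0, "az": 0, "claw": 0},
  {"x": 0, "y": 0, "z": 0, "ax": 0, "ay": 0, "az": 0, "claw": 0},
  {"x": 0, "y": 0, "z": 0, "ax": 0, "ay": 0, "az": 0, "claw": 0},
  {"x": 0, "y": 0, "z": 0, "ax": 0, "ay": 0, "az": 0, "claw": 0},
  {"x": 0, "y": 0, "z": 0, "ax": 0, "ay": 0, "az": 0, "claw": 0},
  {"x": 0, "y": 0, "z": 0, "ax": 0, "ay": 0, "az": 0, "claw": 0},
  {"x": 0, "y": 0, "z": 0, "ax": 0, "ay": 0, "az": 0, "claw": 0},
])

```text
time_s: 9.93
eef_pos: [0.5878, 0.1161, 0.3904]
eef_rot: [1.0, 0.003, -0.0, -0.0]
force: [-0.2, 0.2, -0.6]
width: -0.002
```

```bash
python3 look.py 8; python3 - <<'E'
from h import *
grab("wrist","w8")
E
```

```text
9.9333 [0.58776021 0.11612534 0.39038381] [-0.2106758   0.2122668  -0.56976518]
```

View pics/s8z.png

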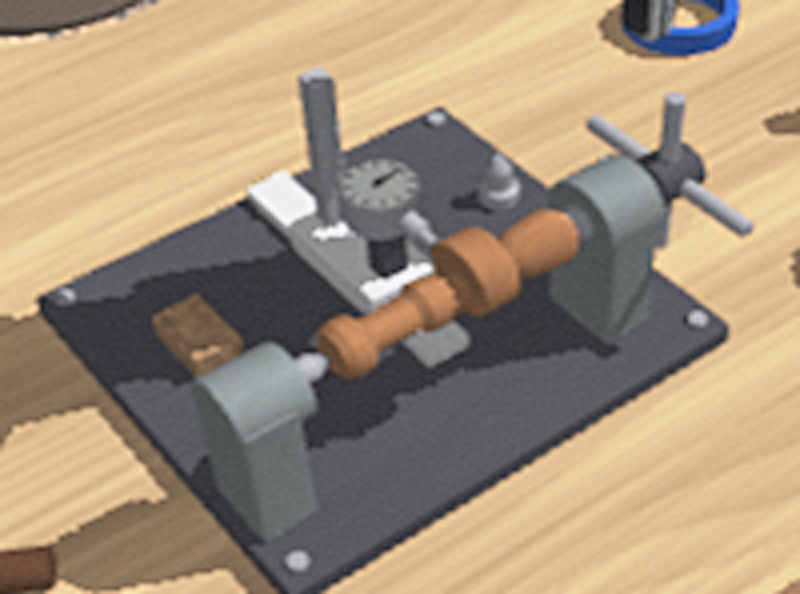

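View pics/w8.png

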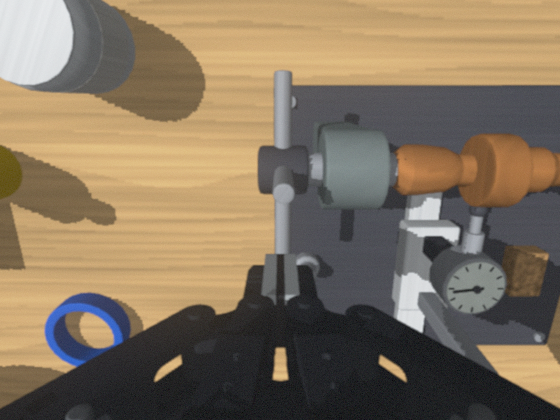

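```bash
cat > sp.py <<'E'
from h import *
import sys
d=load("s"+sys.argv[1]); u,v=170+float(sys.argv[2])/4-.4,155+float(sys.argv[3])/3.6-.4
o,r=ray(d,u,v); p=o+r*(.1157-o[1])/r[1]; q=p-[.615,0,.12]; print(p.round(4),np.degrees(np.arctan2(q[0],q[2])),np.hypot(q[0],q[2]))
E
python3 sp.py 8 676 98; python3 sp.py 8 742 226;python3 sp.py 8 594 122
```

```text
[0.615  0.1157 0.1841] -0.04193383917077899 0.06406062123157445
[0.6754 0.1157 0.1205] 89.52399114407336 0.06039495475280238
[0.551  0.1157 0.1196] -90.34410745508038 0.06399280280765308
```

>>> step_arm([
  {"x": 0, "y": 0, "z": 25, "ax": 0, "ay": 0, "az": 0, "claw": 0},
  {"x": 0, "y": 0, "z": 22, "ax": 0, "ay": 0, "az": 0, "claw": 0},
  {"x": 0, "y": 0, "z": 0, "ax": 0, "ay": 0, "az": 0, "claw": 0},
  {"x": 4, "y": 0, "z": 0, "ax": 0, "ay": 0, "az": 0, "claw": 0},
  {"x": 4.3, "y": 0, "z": 0, "ax": 0, "ay": 0, "az": 0, "claw": 0},
  {"x": 4.1, "y": 0, "z": -0.5, "ax": 0, "ay": 0, "az": 0, "claw": 0},
  {"x": 4.2, "y": 0, "z": -0.1, "ax": 0, "ay": 0, "az": 0, "claw": 0},
  {"x": 4.2, "y": 0, "z": 0.2, "ax": 0, "ay": 0, "az": 0, "claw": 0},
])

```text
time_s: 10.7
eef_pos: [0.6085, 0.1165, 0.3453]
eef_rot: [1.0, 0.003, 0.001, -0.0]
force: [-1.6, -0.1, 1.5]
width: -0.005
```

>>> step_arm([
  {"x": 4.1, "y": 0, "z": 0.6, "ax": 0, "ay": 0, "az": 0, "claw": 0},
  {"x": 4.0, "y": 0, "z": 0.9, "ax": 0, "ay": 0, "az": 0, "claw": 0},
  {"x": 4.0, "y": 0, "z": 1.2, "ax": 0, "ay": 0, "az": 0, "claw": 0},
  {"x": 3.9, "y": 0, "z": 1.6, "ax": 0, "ay": 0, "az": 0, "claw": 0},
  {"x": 3.7, "y": 0, "z": 1.9, "ax": 0, "ay": 0, "az": 0, "claw": 0},
  {"x": 3.6, "y": 0, "z": 2.1, "ax": 0, "ay": 0, "az": 0, "claw": 0},
  {"x": 3.3, "y": 0, "z": 2.5, "ax": 0, "ay": 0, "az": 0, "claw": 0},
  {"x": 0, "y": 0, "z": 0, "ax": 0, "ay": 0, "az": 0, "claw": 0},
])

```text
time_s: 11.37
eef_pos: [0.635, 0.1163, 0.3326]
eef_rot: [1.0, 0.003, -0.0, 0.0]
force: [-0.3, 0.2, -0.7]
width: -0.003
```

```bash
python3 look.py 9
```

```text
11.3667 [0.63499071 0.11630712 0.33255419] [-0.33291924  0.17558057 -0.70732876]
```

View pics/s9z.png

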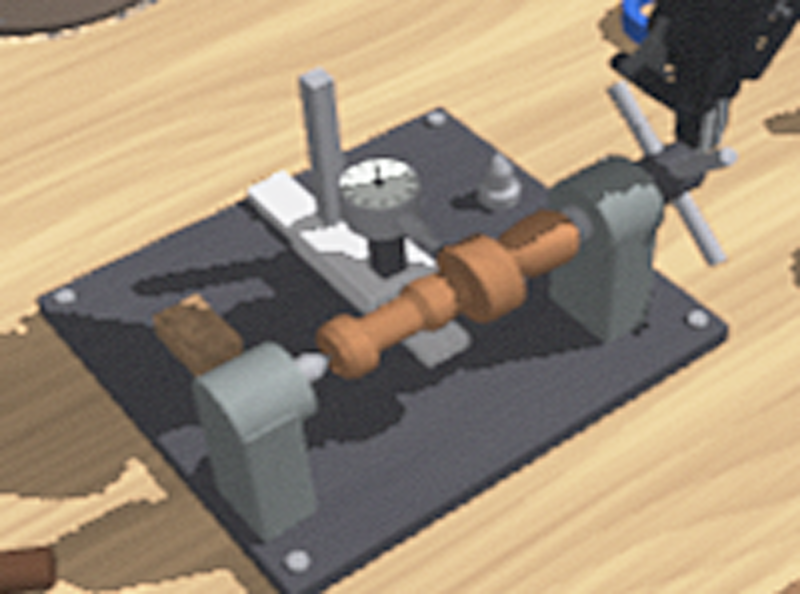

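>>> step_arm([
  {"x": 3.0, "y": 0, "z": 2.5, "ax": 0, "ay": 0, "az": 0, "claw": 0},
  {"x": 2.8, "y": 0, "z": 2.8, "ax": 0, "ay": 0, "az": 0, "claw": 0},
  {"x": 2.6, "y": 0, "z": 3.2, "ax": 0, "ay": 0, "az": 0, "claw": 0},
  {"x": 2.4, "y": 0, "z": 3.4, "ax": 0, "ay": 0, "az": 0, "claw": 0},
  {"x": 0, "y": 0, "z": 0, "ax": 0, "ay": 0, "az": 0, "claw": 0},
  {"x": 0, "y": 0, "z": 0, "ax": 0, "ay": 0, "az": 0, "claw": 0},
  {"x": 0, "y": 0, "z": 0, "ax": 0, "ay": 0, "az": 0, "claw": 0},
  {"x": 0, "y": 0, "z": 0, "ax": 0, "ay": 0, "az": 0, "claw": 0},
])

```text
time_s: 12.08
eef_pos: [0.6451, 0.1165, 0.3214]
eef_rot: [1.0, 0.003, -0.0, 0.0]
force: [0.2, 0.1, 0.1]
width: 0.001
```

```bash
python3 look.py 10;python3 - <<'E'
from h import *
d=load("s10");cv2.imwrite("pics/s10d.png",cv2.resize(d["pixels"][185:235,240:310],None,fx=9,fy=9,interpolation=cv2.INTER_CUBIC))
d=grab("wrist","w10")
E
```

```text
12.0833 [0.64514559 0.11654271 0.32138363] [0.2050143  0.06535454 0.11689077]
```

View pics/s10d.png

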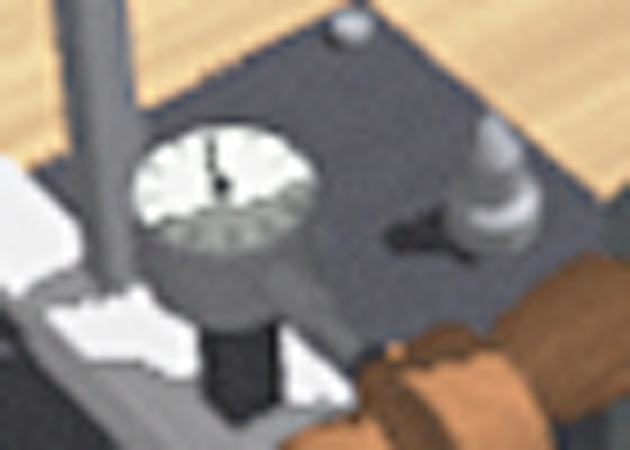

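View pics/w10.png

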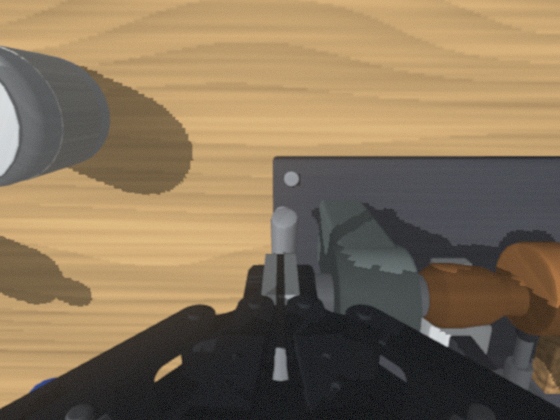

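```bash
cat > nd.py <<'E'
from h import *
import sys
# args: pickle tag, center u v, tip u v (full px)
d=load(sys.argv[1]); a=[float(x) for x in sys.argv[2:]]
c=onz(d,a[0],a[1],.136);t=onz(d,a[2],a[3],.136);v=t-c
ang=np.degrees(np.arctan2(v[1],-v[0]))%360 # 0 = -x, clockwise from above -> +y is left
print(c.round(4),"needle deg",ang.round(1),"mm",round(np.radians(ang)/.220,2), "len",np.hypot(v[0],v[1]).round(4))
E
python3 nd.py s10 $(python3 -c "print(240+222/9-.45,185+185/9-.45,240+210/9-.45,185+137/9-.45)")
python3 nd.py w5 453 293 455 271; python3 nd.py w8 476 289 452 291
```

```text
[ 0.5304 -0.028   0.136 ] needle deg 25.6 mm 2.03 len 0.0179
[ 0.5315 -0.028   0.136 ] needle deg 175.8 mm 13.95 len 0.0203
[ 0.5318 -0.0269  0.136 ] needle deg 84.2 mm 6.68 len 0.0174
```

Near the low spot the needle reads about 26°, which is about 2 mm, so the plunger is still pressed. I'll keep turning.

>>> step_arm([
  {"x": 2.3, "y": 0, "z": 3.7, "ax": 0, "ay": 0, "az": 0, "claw": 0},
  {"x": 2.0, "y": 0, "z": 3.9, "ax": 0, "ay": 0, "az": 0, "claw": 0},
  {"x": 1.6, "y": 0, "z": 4, "ax": 0, "ay": 0, "az": 0, "claw": 0},
  {"x": 1.2, "y": 0, "z": 4.1, "ax": 0, "ay": 0, "az": 0, "claw": 0},
  {"x": 0.9, "y": 0, "z": 4.2, "ax": 0, "ay": 0, "az": 0, "claw": 0},
  {"x": 0, "y": 0, "z": 0, "ax": 0, "ay": 0, "az": 0, "claw": 0},
  {"x": 0, "y": 0, "z": -25, "ax": 0, "ay": 0, "az": 0, "claw": 0},
  {"x": 0, "y": 0, "z": -35, "ax": 0, "ay": 0, "az": 0, "claw": 0},
])

```text
time_s: 12.85
eef_pos: [0.6522, 0.116, 0.358]
eef_rot: [1.0, 0.003, -0.004, 0.001]
force: [1.5, 0.2, 0.1]
width: -0.001
```

>>> step_arm([
  {"x": 0, "y": 0, "z": -30, "ax": 0, "ay": 0, "az": 0, "claw": 0},
  {"x": -32, "y": 0, "z": 0, "ax": 0, "ay": 0, "az": 0, "claw": 0},
  {"x": -34, "y": 0, "z": 0, "ax": 0, "ay": 0, "az": 0, "claw": 0},
  {"x": 0, "y": 0, "z": 0, "ax": 0, "ay": 0, "az": 0, "claw": 0},
  {"x": 0, "y": 0, "z": 0, "ax": 0, "ay": 0, "az": 0, "claw": 0},
  {"x": 0, "y": 0, "z": 0, "ax": 0, "ay": 0, "az": 0, "claw": 0},
  {"x": 0, "y": 0, "z": 0, "ax": 0, "ay": 0, "az": 0, "claw": 0},
  {"x": 0, "y": 0, "z": 0, "ax": 0, "ay": 0, "az": 0, "claw": 0},
])

```text
time_s: 13.52
eef_pos: [0.5881, 0.116, 0.3913]
eef_rot: [1.0, 0.003, -0.0, -0.0]
force: [-0.8, 0.4, -0.1]
width: -0.005
```

```bash
python3 look.py 11; python3 - <<'E'
from h import *
grab("wrist","w11")
E
```

```text
13.5167 [0.58814168 0.11599912 0.39127107] [-0.82598071  0.43131175 -0.12267886]
```

View pics/s11z.png

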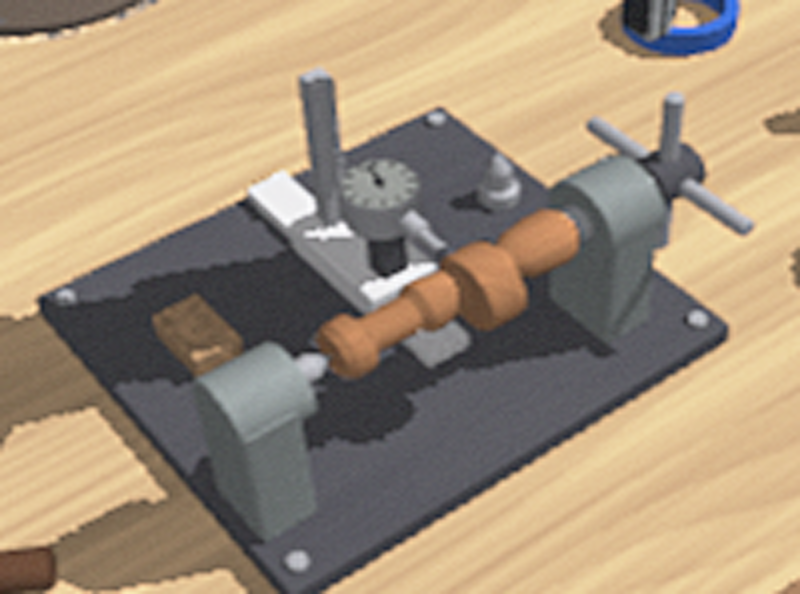

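View pics/w11.png

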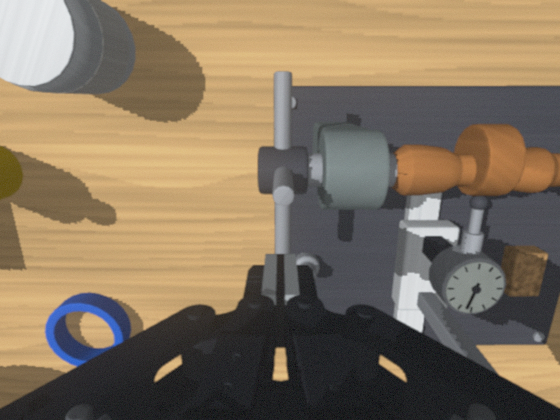

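```bash
python3 - <<'E'
from h import *
d=load("w11");cv2.imwrite("pics/w11d.png",cv2.resize(d["pixels"][240:320,430:520],None,fx=7,fy=7,interpolation=cv2.INTER_CUBIC))
E
python3 sp.py 11 676 98
```

```text
[0.615  0.1157 0.1841] -0.04193383917077899 0.06406062123157445
```

View pics/w11d.png

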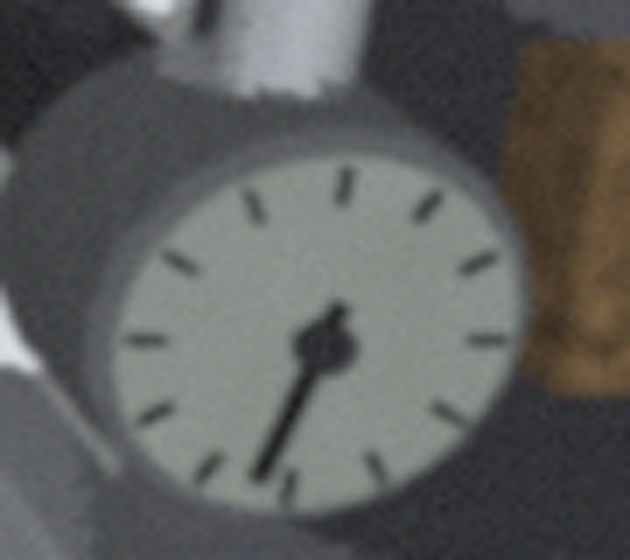

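The needle now reads about 12°, or 0.95 mm, at the low side, which is thin margin. While the bead stands near its low spot I'll slide the gauge about 3 mm further, so that pressing there is beyond doubt. The high spot then stays below about 20 mm.

>>> step_arm([
  {"x": -22.4, "y": 28.8, "z": 0, "ax": 0, "ay": 0, "az": 0, "claw": 0},
  {"x": -22.4, "y": 28.8, "z": 0, "ax": 0, "ay": 0, "az": 0, "claw": 50},
  {"x": -22.4, "y": 28.8, "z": 0, "ax": 0, "ay": 0, "az": 0, "claw": 50},
  {"x": -22.4, "y": 28.8, "z": 0, "ax": 0, "ay": 0, "az": 0, "claw": 50},
  {"x": -22.4, "y": 28.8, "z": 0, "ax": 0, "ay": 0, "az": 0, "claw": 50},
  {"x": 0, "y": 0, "z": 0, "ax": 0, "ay": 0, "az": 0, "claw": 50},
  {"x": 0, "y": 0, "z": 0, "ax": 0, "ay": 0, "az": 0, "claw": 50},
  {"x": 0, "y": 0, "z": 0, "ax": 0, "ay": 0, "az": 0, "claw": 50},
])

```text
time_s: 14.28
eef_pos: [0.4768, -0.0283, 0.3919]
eef_rot: [1.0, 0.003, 0.001, -0.0]
force: [0.3, 0.1, -0.2]
width: 0.581
```

```bash
python3 - <<'E'
from h import *
d=grab("wrist","w12"); s=monitor.state(); print(s["time_s"],s["eef_pos"],s["width"])
E
```

```text
14.3333 [ 0.47700232 -0.02767274  0.3917767 ] 0.5871708855604436
```

View pics/w12.png

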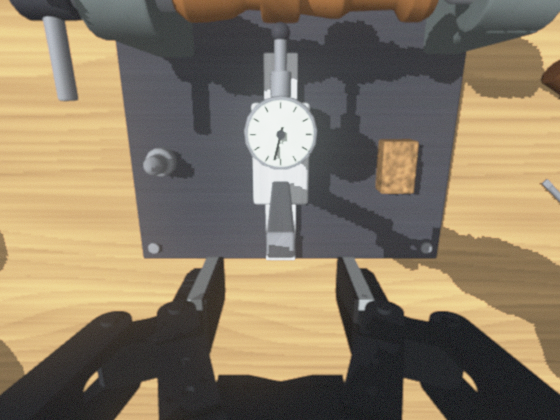

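The dial is now seen square on. The needle is about 10° from zero, so roughly 0.8 mm pressed. I'll grip the post again.

>>> step_arm([
  {"x": 0, "y": 0, "z": 23, "ax": 0, "ay": 0, "az": 0, "claw": 50},
  {"x": 0, "y": 0, "z": 23, "ax": 0, "ay": 0, "az": 0, "claw": 50},
  {"x": 0, "y": 0, "z": 23, "ax": 0, "ay": 0, "az": 0, "claw": 50},
  {"x": 0, "y": 0, "z": 0, "ax": 0, "ay": 0, "az": 0, "claw": 5},
  {"x": 0, "y": 0, "z": 0, "ax": 0, "ay": 0, "az": 0, "claw": 5},
  {"x": 0, "y": 0, "z": 0, "ax": 0, "ay": 0, "az": 0, "claw": 5},
  {"x": 0, "y": 0, "z": 0, "ax": 0, "ay": 0, "az": 0, "claw": 5},
  {"x": 0, "y": 0, "z": 0, "ax": 0, "ay": 0, "az": 0, "claw": 5},
])

```text
time_s: 15.0
eef_pos: [0.4767, -0.0283, 0.3234]
eef_rot: [1.0, 0.003, 0.001, -0.0]
force: [2.4, -0.0, -6.8]
width: 0.18
```

>>> step_arm([
  {"x": 1.5, "y": 0, "z": 0, "ax": 0, "ay": 0, "az": 0, "claw": 5},
  {"x": 1.5, "y": 0, "z": 0, "ax": 0, "ay": 0, "az": 0, "claw": 5},
  {"x": 0.8, "y": 0, "z": 0, "ax": 0, "ay": 0, "az": 0, "claw": 5},
  {"x": 0, "y": 0, "z": 0, "ax": 0, "ay": 0, "az": 0, "claw": 5},
  {"x": 0, "y": 0, "z": 0, "ax": 0, "ay": 0, "az": 0, "claw": 50},
  {"x": 0, "y": 0, "z": 0, "ax": 0, "ay": 0, "az": 0, "claw": 50},
  {"x": 0, "y": 0, "z": 0, "ax": 0, "ay": 0, "az": 0, "claw": 50},
  {"x": 0, "y": 0, "z": 0, "ax": 0, "ay": 0, "az": 0, "claw": 50},
])

```text
time_s: 15.67
eef_pos: [0.4803, -0.0285, 0.323]
eef_rot: [1.0, 0.003, 0.001, 0.0]
force: [0.0, -0.2, 0.3]
width: 0.588
```

```bash
python3 - <<'E'
from h import *
d=grab("wrist","w13"); s=monitor.state(); print(s["time_s"],s["eef_pos"],s["width"])
im=d["pixels"]; cv2.imwrite("pics/w13z.png",cv2.resize(im[0:260,160:400],None,fx=2.3,fy=2.3,interpolation=cv2.INTER_CUBIC))
E
```

```text
15.7167 [ 0.48025955 -0.02850232  0.32293751] 0.5839091007615953
```

View pics/w13z.png

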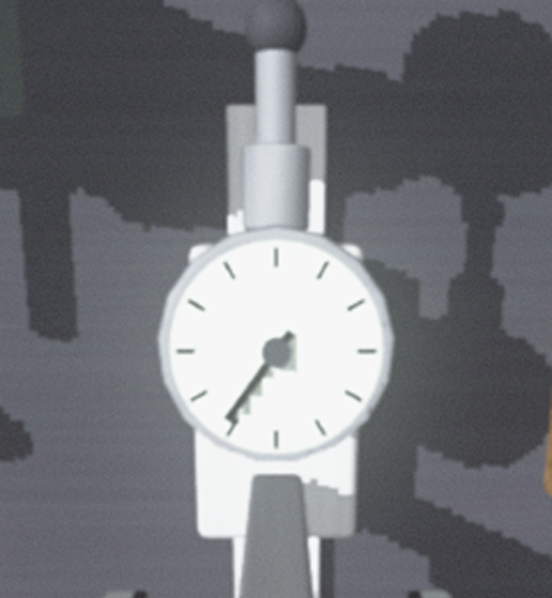

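The needle is at about 34°, so 2.7 mm is pressed near the low spot. The high spot should then read about 16.7 mm. I return to the wheel.

>>> step_arm([
  {"x": 0, "y": 0, "z": -35, "ax": 0, "ay": 0, "az": 0, "claw": 50},
  {"x": 0, "y": 0, "z": -35, "ax": 0, "ay": 0, "az": 0, "claw": 50},
  {"x": 21.4, "y": -28.9, "z": 0, "ax": 0, "ay": 0, "az": 0, "claw": 0},
  {"x": 21.4, "y": -28.9, "z": 0, "ax": 0, "ay": 0, "az": 0, "claw": 0},
  {"x": 21.4, "y": -28.9, "z": 0, "ax": 0, "ay": 0, "az": 0, "claw": 0},
  {"x": 21.4, "y": -28.9, "z": 0, "ax": 0, "ay": 0, "az": 0, "claw": 0},
  {"x": 21.4, "y": -28.9, "z": 0, "ax": 0, "ay": 0, "az": 0, "claw": 0},
  {"x": 0, "y": 0, "z": 0, "ax": 0, "ay": 0, "az": 0, "claw": 0},
])

```text
time_s: 16.38
eef_pos: [0.588, 0.1233, 0.3924]
eef_rot: [1.0, 0.006, 0.001, -0.002]
force: [-1.7, 1.0, 0.2]
width: 0.002
```

>>> step_arm([
  {"x": 0, "y": 0, "z": 0, "ax": 0, "ay": 0, "az": 0, "claw": 0},
  {"x": 0, "y": 0, "z": 0, "ax": 0, "ay": 0, "az": 0, "claw": 0},
  {"x": 0, "y": 0, "z": 0, "ax": 0, "ay": 0, "az": 0, "claw": 0},
  {"x": 0, "y": 0, "z": 0, "ax": 0, "ay": 0, "az": 0, "claw": 0},
  {"x": 0, "y": 0, "z": 0, "ax": 0, "ay": 0, "az": 0, "claw": 0},
  {"x": 0, "y": 0, "z": 25, "ax": 0, "ay": 0, "az": 0, "claw": 0},
  {"x": 0, "y": 0, "z": 22, "ax": 0, "ay": 0, "az": 0, "claw": 0},
  {"x": 0, "y": 0, "z": 0, "ax": 0, "ay": 0, "az": 0, "claw": 0},
])

```text
time_s: 17.05
eef_pos: [0.5847, 0.1153, 0.342]
eef_rot: [1.0, 0.003, -0.003, 0.001]
force: [-0.8, -0.9, 0.4]
width: -0.001
```

>>> step_arm([
  {"x": 4, "y": 0, "z": 0, "ax": 0, "ay": 0, "az": 0, "claw": 0},
  {"x": 4, "y": 0, "z": 0, "ax": 0, "ay": 0, "az": 0, "claw": 0},
  {"x": 3.6, "y": 0, "z": 0, "ax": 0, "ay": 0, "az": 0, "claw": 0},
  {"x": 4.1, "y": 0, "z": -0.5, "ax": 0, "ay": 0, "az": 0, "claw": 0},
  {"x": 4.2, "y": 0, "z": -0.1, "ax": 0, "ay": 0, "az": 0, "claw": 0},
  {"x": 4.2, "y": 0, "z": 0.2, "ax": 0, "ay": 0, "az": 0, "claw": 0},
  {"x": 4.1, "y": 0, "z": 0.6, "ax": 0, "ay": 0, "az": 0, "claw": 0},
  {"x": 4.0, "y": 0, "z": 0.9, "ax": 0, "ay": 0, "az": 0, "claw": 0},
])

```text
time_s: 17.72
eef_pos: [0.6188, 0.1169, 0.3447]
eef_rot: [1.0, 0.003, 0.0, -0.0]
force: [-1.8, 0.2, 1.8]
width: -0.002
```

>>> step_arm([
  {"x": 4.0, "y": 0, "z": 1.2, "ax": 0, "ay": 0, "az": 0, "claw": 0},
  {"x": 3.9, "y": 0, "z": 1.6, "ax": 0, "ay": 0, "az": 0, "claw": 0},
  {"x": 3.7, "y": 0, "z": 1.9, "ax": 0, "ay": 0, "az": 0, "claw": 0},
  {"x": 3.6, "y": 0, "z": 2.1, "ax": 0, "ay": 0, "az": 0, "claw": 0},
  {"x": 3.3, "y": 0, "z": 2.5, "ax": 0, "ay": 0, "az": 0, "claw": 0},
  {"x": 3.2, "y": 0, "z": 2.7, "ax": 0, "ay": 0, "az": 0, "claw": 0},
  {"x": 0, "y": 0, "z": 0, "ax": 0, "ay": 0, "az": 0, "claw": 0},
  {"x": 0, "y": 0, "z": 0, "ax": 0, "ay": 0, "az": 0, "claw": 0},
])

```text
time_s: 18.38
eef_pos: [0.64, 0.117, 0.3318]
eef_rot: [1.0, 0.003, -0.0, 0.0]
force: [-0.6, 1.0, 0.7]
width: -0.001
```

```bash
python3 look.py 14
```

```text
18.3833 [0.63996601 0.11695004 0.33182726] [-0.61592212  1.00502798  0.65746509]
```

View pics/s14z.png

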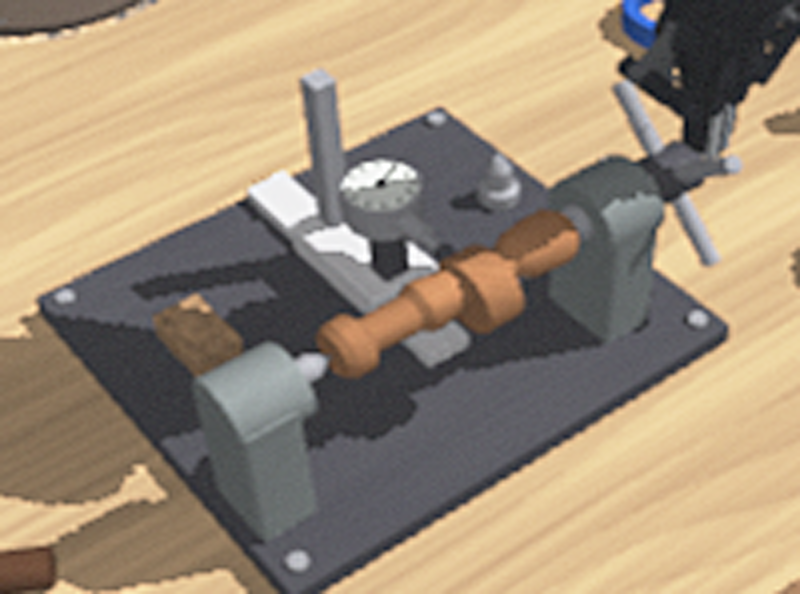

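>>> step_arm([
  {"x": 3.0, "y": 0, "z": 3.5, "ax": 0, "ay": 0, "az": 0, "claw": 0},
  {"x": 2.7, "y": 0, "z": 3.3, "ax": 0, "ay": 0, "az": 0, "claw": 0},
  {"x": 2.4, "y": 0, "z": 3.6, "ax": 0, "ay": 0, "az": 0, "claw": 0},
  {"x": 2.2, "y": 0, "z": 3.8, "ax": 0, "ay": 0, "az": 0, "claw": 0},
  {"x": 1.8, "y": 0, "z": 3.9, "ax": 0, "ay": 0, "az": 0, "claw": 0},
  {"x": 1.4, "y": 0, "z": 4.1, "ax": 0, "ay": 0, "az": 0, "claw": 0},
  {"x": 1.1, "y": 0, "z": 4.2, "ax": 0, "ay": 0, "az": 0, "claw": 0},
  {"x": 0.8, "y": 0, "z": 4.3, "ax": 0, "ay": 0, "az": 0, "claw": 0},
])

```text
time_s: 19.1
eef_pos: [0.6558, 0.1171, 0.3015]
eef_rot: [1.0, 0.003, 0.001, -0.0]
force: [2.0, 0.5, 3.8]
width: 0.004
```

>>> step_arm([
  {"x": 0, "y": 0, "z": 0, "ax": 0, "ay": 0, "az": 0, "claw": 0},
  {"x": 0, "y": 0, "z": -25, "ax": 0, "ay": 0, "az": 0, "claw": 0},
  {"x": 0, "y": 0, "z": -35, "ax": 0, "ay": 0, "az": 0, "claw": 0},
  {"x": 0, "y": 0, "z": -30, "ax": 0, "ay": 0, "az": 0, "claw": 0},
  {"x": -32, "y": 0, "z": 0, "ax": 0, "ay": 0, "az": 0, "claw": 0},
  {"x": -34, "y": 0, "z": 0, "ax": 0, "ay": 0, "az": 0, "claw": 0},
  {"x": 0, "y": 0, "z": 0, "ax": 0, "ay": 0, "az": 0, "claw": 0},
  {"x": 0, "y": 0, "z": 0, "ax": 0, "ay": 0, "az": 0, "claw": 0},
])

```text
time_s: 19.77
eef_pos: [0.5875, 0.1167, 0.3916]
eef_rot: [1.0, 0.004, -0.001, 0.001]
force: [-0.5, 0.6, -0.0]
width: 0.006
```

```bash
python3 look.py 15; python3 - <<'E'
from h import *
d=grab("wrist","w15");cv2.imwrite("pics/w15d.png",cv2.resize(d["pixels"][240:320,430:520],None,fx=7,fy=7,interpolation=cv2.INTER_CUBIC))
E
```

```text
19.7667 [0.58751585 0.11673278 0.39156861] [-0.52776631  0.55626306 -0.0185877 ]
```

View pics/s15z.png

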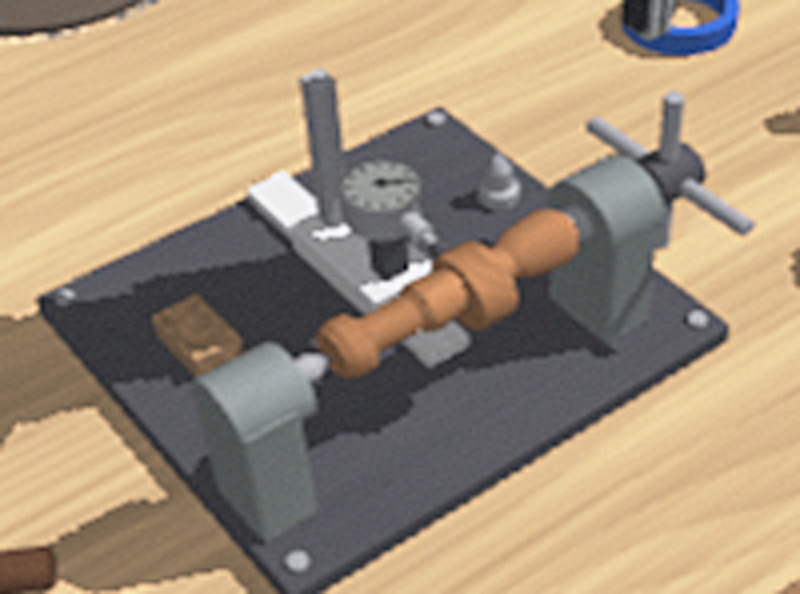

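View pics/w15d.png

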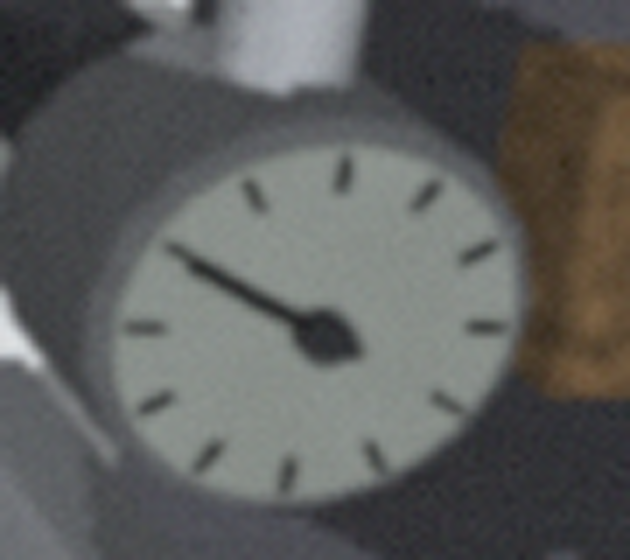

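The needle is on the 120° tick, so 9.5 mm. The bead needs about 85° more, and the high spot should read about 210°.

>>> step_arm([
  {"x": 0, "y": 0, "z": 25, "ax": 0, "ay": 0, "az": 0, "claw": 0},
  {"x": 0, "y": 0, "z": 22, "ax": 0, "ay": 0, "az": 0, "claw": 0},
  {"x": 0, "y": 0, "z": 0, "ax": 0, "ay": 0, "az": 0, "claw": 0},
  {"x": 4, "y": 0, "z": 0, "ax": 0, "ay": 0, "az": 0, "claw": 0},
  {"x": 4.3, "y": 0, "z": 0, "ax": 0, "ay": 0, "az": 0, "claw": 0},
  {"x": 4.1, "y": 0, "z": -0.5, "ax": 0, "ay": 0, "az": 0, "claw": 0},
  {"x": 4.2, "y": 0, "z": -0.1, "ax": 0, "ay": 0, "az": 0, "claw": 0},
  {"x": 4.2, "y": 0, "z": 0.2, "ax": 0, "ay": 0, "az": 0, "claw": 0},
])

```text
time_s: 20.53
eef_pos: [0.6107, 0.117, 0.3459]
eef_rot: [1.0, 0.003, 0.0, -0.0]
force: [-1.8, -0.2, 1.6]
width: 0.003
```

>>> step_arm([
  {"x": 4.1, "y": 0, "z": 0.6, "ax": 0, "ay": 0, "az": 0, "claw": 0},
  {"x": 4.0, "y": 0, "z": 0.9, "ax": 0, "ay": 0, "az": 0, "claw": 0},
  {"x": 4.0, "y": 0, "z": 1.2, "ax": 0, "ay": 0, "az": 0, "claw": 0},
  {"x": 3.9, "y": 0, "z": 1.6, "ax": 0, "ay": 0, "az": 0, "claw": 0},
  {"x": 3.7, "y": 0, "z": 1.9, "ax": 0, "ay": 0, "az": 0, "claw": 0},
  {"x": 3.6, "y": 0, "z": 2.1, "ax": 0, "ay": 0, "az": 0, "claw": 0},
  {"x": 3.3, "y": 0, "z": 2.5, "ax": 0, "ay": 0, "az": 0, "claw": 0},
  {"x": 0, "y": 0, "z": 0, "ax": 0, "ay": 0, "az": 0, "claw": 0},
])

```text
time_s: 21.2
eef_pos: [0.6374, 0.1167, 0.3337]
eef_rot: [1.0, 0.003, 0.0, 0.0]
force: [0.5, 0.3, -0.3]
width: 0.002
```

>>> step_arm([
  {"x": 3.0, "y": 0, "z": 2.5, "ax": 0, "ay": 0, "az": 0, "claw": 0},
  {"x": 2.8, "y": 0, "z": 2.8, "ax": 0, "ay": 0, "az": 0, "claw": 0},
  {"x": 2.6, "y": 0, "z": 3.2, "ax": 0, "ay": 0, "az": 0, "claw": 0},
  {"x": 2.4, "y": 0, "z": 3.4, "ax": 0, "ay": 0, "az": 0, "claw": 0},
  {"x": 2.2, "y": 0, "z": 3.7, "ax": 0, "ay": 0, "az": 0, "claw": 0},
  {"x": 2.0, "y": 0, "z": 3.9, "ax": 0, "ay": 0, "az": 0, "claw": 0},
  {"x": 0, "y": 0, "z": 0, "ax": 0, "ay": 0, "az": 0, "claw": 0},
  {"x": 0, "y": 0, "z": 0, "ax": 0, "ay": 0, "az": 0, "claw": 0},
])

```text
time_s: 21.87
eef_pos: [0.6516, 0.1171, 0.314]
eef_rot: [1.0, 0.003, -0.001, 0.0]
force: [0.7, 0.4, 0.6]
width: 0.001
```

```bash
python3 look.py 16; python3 - <<'E'
from h import *
d=load("s16");cv2.imwrite("pics/s16d.png",cv2.resize(d["pixels"][185:235,240:310],None,fx=9,fy=9,interpolation=cv2.INTER_CUBIC))
E
```

```text
21.8667 [0.65156011 0.11713889 0.31397798] [0.6578987  0.44504673 0.57115386]
```

View pics/s16d.png

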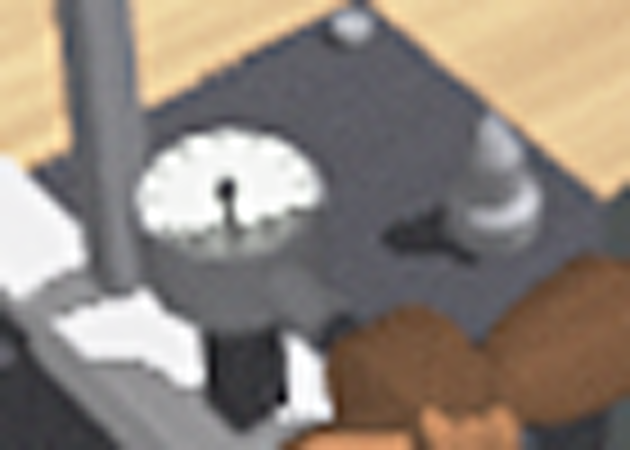

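View pics/s16z.png

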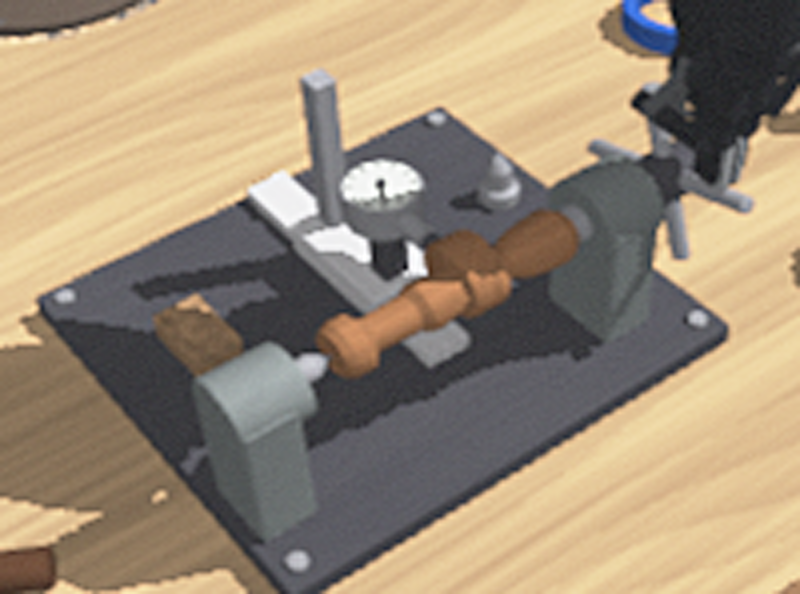

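The needle is already near 205°. One more short push, then I lift off and read it square on.

>>> step_arm([
  {"x": 1.5, "y": 0, "z": 3.8, "ax": 0, "ay": 0, "az": 0, "claw": 0},
  {"x": 1.2, "y": 0, "z": 4, "ax": 0, "ay": 0, "az": 0, "claw": 0},
  {"x": 0.8, "y": 0, "z": 3, "ax": 0, "ay": 0, "az": 0, "claw": 0},
  {"x": 0, "y": 0, "z": 0, "ax": 0, "ay": 0, "az": 0, "claw": 0},
  {"x": 0, "y": 0, "z": -25, "ax": 0, "ay": 0, "az": 0, "claw": 0},
  {"x": 0, "y": 0, "z": -35, "ax": 0, "ay": 0, "az": 0, "claw": 0},
  {"x": 0, "y": 0, "z": -30, "ax": 0, "ay": 0, "az": 0, "claw": 0},
  {"x": -32, "y": 0, "z": 0, "ax": 0, "ay": 0, "az": 0, "claw": 0},
])

```text
time_s: 22.58
eef_pos: [0.628, 0.1168, 0.4004]
eef_rot: [1.0, 0.002, 0.006, -0.002]
force: [-0.2, 0.1, 0.6]
width: 0.002
```

>>> step_arm([
  {"x": -34, "y": 0, "z": 0, "ax": 0, "ay": 0, "az": 0, "claw": 0},
  {"x": 0, "y": 0, "z": 0, "ax": 0, "ay": 0, "az": 0, "claw": 0},
  {"x": 0, "y": 0, "z": 0, "ax": 0, "ay": 0, "az": 0, "claw": 0},
  {"x": 0, "y": 0, "z": 0, "ax": 0, "ay": 0, "az": 0, "claw": 0},
  {"x": 0, "y": 0, "z": 0, "ax": 0, "ay": 0, "az": 0, "claw": 0},
  {"x": 0, "y": 0, "z": 0, "ax": 0, "ay": 0, "az": 0, "claw": 0},
  {"x": 0, "y": 0, "z": 0, "ax": 0, "ay": 0, "az": 0, "claw": 0},
  {"x": 0, "y": 0, "z": 0, "ax": 0, "ay": 0, "az": 0, "claw": 0},
])

```text
time_s: 23.25
eef_pos: [0.5897, 0.1167, 0.3937]
eef_rot: [1.0, 0.003, -0.0, -0.0]
force: [-1.6, 0.5, -0.2]
width: 0.0
```

```bash
python3 look.py 17; python3 - <<'E'
from h import *
d=grab("wrist","w17");cv2.imwrite("pics/w17d.png",cv2.resize(d["pixels"][240:320,430:520],None,fx=7,fy=7,interpolation=cv2.INTER_CUBIC))
E
```

```text
23.25 [0.58973373 0.11668266 0.39370775] [-1.62429331  0.50477034 -0.22620665]
```

View pics/w17d.png

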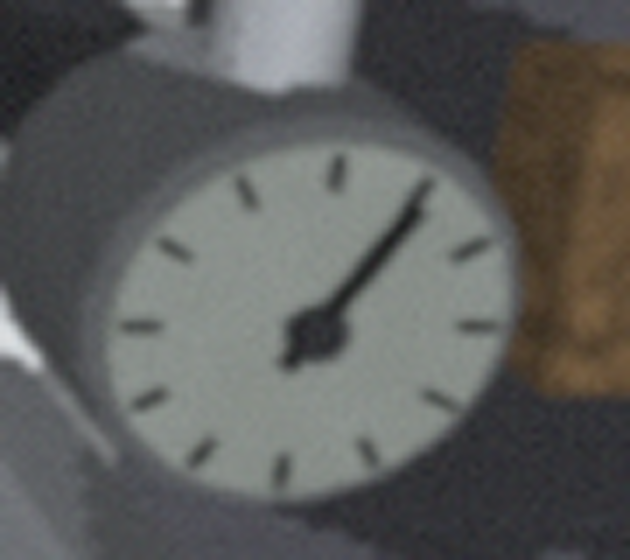

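View pics/w17.png

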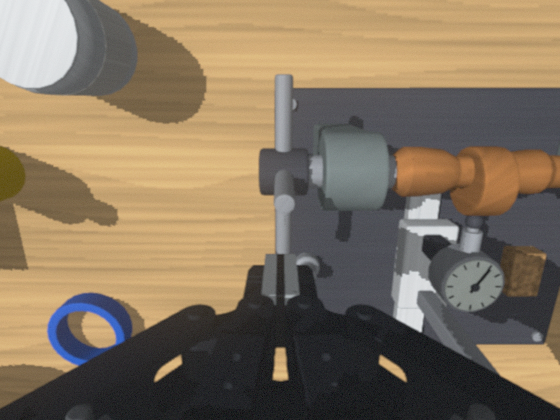

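View pics/s17z.png

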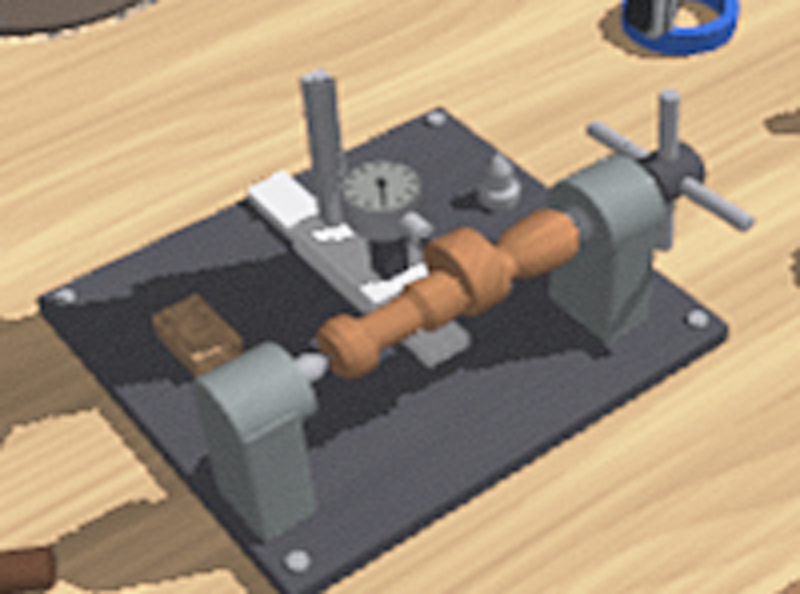

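The needle sits on the 210° tick, so 16.7 mm. That is 14 mm above the low-spot reading of about 2.7 mm, which matches the full swing of the bead. The gripper is clear of everything.

```bash
python3 -c "
from bench import close_job,monitor
s=monitor.state();print(s['time_s'],s['qd'].round(3),s['force'].round(2));print(close_job())"
```

```text
23.35 [-0.001 -0.004 -0.     0.005 -0.    -0.    -0.001] [-0.44 -0.22 -0.47]
the job is handed in; nothing more can be done
None
```

I slid the gauge up by its post, let go, and turned the wheel about 340° by its spokes, through the bead's low spot to its high spot. I handed the job in at 23.4 s; it reported no verdict.

**Gauge:** The first slide pressed the plunger about 14 mm. At the low spot the dial then read only 0.8–1 mm, against about 3 mm predicted from my position measurement. With the bead standing there I slid the gauge about 2 mm further by its post. The reading there rose to about 2.7 mm.

**Final reading:** The needle stands at 210°, about 16.7 mm. That is 14.0 mm above the low reading, which matches the bead's full swing, and well short of the 23 mm limit. The gripper is clear above the wheel. In the last pictures the sanding block and spare centre, the loose things nearest the work, are where they began. I never saw the wrist force pass about 10 N; it stayed under 5 N in the readings taken while pushing the wheel.

**A check that disagreed:** One scene-camera reading near the low spot gave about 2 mm. The clearer wrist views just after gave 0.8–1 mm, and I trusted those.

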